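# Load the under-shelf sledge with keyed vial trays

## Robot

A 6-joint arm with a two-finger parallel gripper is mounted at the origin on the work surface. World frame = base frame: x ahead of the robot, y to its left, z up, the work surface at z = 0. Lengths are in m, angles in degrees, forces in N, time in s.
With the tool pointing down it reaches from about 0.4 to 0.825 m from the base axis. Payload 7 kg.
Tool frame: the origin (TCP) lies on the centre line of the jaws, within the pads' length; the fingertips stand 11 mm ahead of it and the grasp point (between the pads) lies 8 mm behind it; z points along the fingers, y is the direction in which the jaws open and shut (so a half turn about z gives the same grasp; the last joint's range is limited). The gripper opens to 88 mm and grips with 3 to 60 N. Pads are 19 mm wide; open, the fingers measure 130 mm over their backs; the gripper's body (78 mm by 193 mm) begins 47 mm behind the grasp point.
Start: joints at [84.975, 20.546, 0.682, 0, -70.136, -16.507], TCP at [0.248, 0.628, 0.238] pointing down, gripper open.
Joint ranges: [-176.03, 176.03], [-82.01, 121.73], [-58.28, 71.71], [-173.87, 95.51], [-174.79, -0.11], [-173.66, 173.66]. Speed limits (degrees/s): [136.94, 136.94, 172.46, 180, 180, 180].

## Interface

Orientations are given as [roll, pitch, yaw] about the fixed x, y, z axes, in that order (R = Rz(yaw) Ry(pitch) Rx(roll)).
In Python, from plant import ctrl, cams, order gives the robot as it stands.
- The arm moves only by the tool jog_arm, never from a script. Its argument "motion" is a list of rows, each an object with "offset": the shift along the tool's x, y, z in mm, a list of three; "roll": the turn about the tool's z in rad; "hand": the finger opening in mm, from 0 to 87.6. A call has 1 to 20 rows; each row is the pose to reach, as a shift and turn from the pose commanded when the call began, along the tool's axes at that moment; what a row does not reach only later rows make up. A row lasts 1/12 s, in which the tool goes at most 41.7 mm and 7.16 degrees, less where a joint would pass 70% of its speed; a pose out of reach is approached as far as the arm can. A call with a gripper value outside its range is refused whole. The fingers move at their own pace and stop on an object; the grip force is fixed at half the most. Time passes only in rows, so rows that repeat a pose let the fingers close. It gives the time, the measured TCP pose, the force and the opening at its end, in the units of the state.
- ctrl.get_obs(): the state, without advancing time (a new reading comes with each control period).
- cams.snapshot(name): name is "side" or "top"; returns a dict with "img" (480x640x3 uint8, red, green, blue), "K" (3x3 intrinsics, pixels), "cam_to_world" (4x4, takes a point from camera to world coordinates). Camera axes: x right, y down, z forward; pixel columns grow to the right and rows downward; lengths in m; the calibration is good to about 2 mm. A picture is of the moment at which its call begins. There is no depth.
- order.close_job(): hands the job in, once; it reports no verdict.
The state is a dict: "clock": time; "joint_pos": joint angles; "qvel": joint speeds; "tau": joint torques, N m; "tool_pos": TCP position; "orientation": TCP orientation; "force": force on the tool from outside, world axes, zero at the start; "moment": the same for the moment, N m; "opening": finger opening in m.
Only numpy, scipy, OpenCV 4.12 (cv2) and the standard library are available. Lean on these libraries where they do the work, as an engineer would, in place of code of your own. Each camera call takes 0.05 s, during which the arm holds its last target. There are 200 camera calls.

## Task

With the pull hook from the rubber mat, reach under the shelf, catch the sledge's pull loop and draw the sledge right out to its stop. While it is out, stack all the vial trays on it in one pile, in any order, each turned so that its notch drops over the key below and it sits down flat and square. Then push the loaded sledge fully home under the shelf and leave the hook standing on its mat again, without disturbing the loose bottles and label roll nearby.

Things in the scene. Friction and masses are not known exactly. Their poses are not given: they have to be found in the camera images.
- sledge: Low galvanised sledge, sliding straight on two runners; origin on the bench under its deck's middle, x homewards. Fully home this lies 160 mm behind the shelf's front edge (+160 mm in shelf_edge's x), drawn out to its front stop 130 mm in front of it (-130 mm). It stays where left; about 2 N moves it slowly. Starts 0 to 25 mm from home. Runners 8 mm high, 78 mm over all, reach 230 mm in front of the edge.
- seat (a point): Centre of the flat top of the sledge's deck (140 mm in x by 84 mm in y), 38 mm above the bench; moves with the sledge. x points inwards under the shelf (homewards), -x out of the open front, z up. A steel key stands on the deck with its middle 38.5 mm from here towards -x: 22 mm wide (y), 10 long (x), 8 high, top half stepped in. A seated tray is centred over this point with parallel axes.
- loop (a point): Middle of the opening of the sledge's pull loop, 32 mm above the bench, 87 mm from the seat towards -x; same axes. The loop is a flat-lying U of 7 mm round bar on the sledge's front end; its opening is 53 mm wide (y) and 31 mm deep (x, from the deck's end to the bar). At home it lies 73 mm behind the shelf's front edge, under the shelf.
- shelf_edge (a point): Middle of the lower front edge of the shelf board, 205 mm above the bench (x inwards under the shelf, z up). A galvanised bench-top riser 300 mm deep (x), 220 mm wide, 230 mm high, on four corner posts, with fixed amber bottles up to 125 mm high on top. The sledge runs along its middle line.
- hook_grip (a point): Pull hook, middle of its wooden handle, 30 mm above the underside of its foot, on which it stands upright by itself. Handle 100 mm long (x), 24 mm wide (y), from 6 to 46 mm above the underside; grasped across its width. Foot plate 100 x 44 x 6 mm. An 8 mm rod leaves the handle's +x end 44 mm above the underside and ends 190 mm from this point, bent straight down as the lip.
- hook_lip (a point): Axis of the hook's lip (8 mm round, pointing straight down), near its lower end: 190 mm from the handle's middle along the hook's x, 12 mm above the underside of its foot; the lip's rounded end is 8 mm above the underside. The hook weighs 250 g, nearly all in the handle.
- mat_top (a point): Middle of the top face of the black rubber mat on the bench where the hook belongs: 290 mm long (x), 120 mm wide (y), 4 mm thick, fixed.
- hook: The pull hook as a whole; origin at the middle of the underside of its foot, x towards the lip, z up.
- bottle_a: Bystander: amber bottle 64 mm across, 120 mm high, loose; origin at the centre of its foot.
- bottle_b: Bystander: amber bottle 54 mm across, 100 mm high, loose; origin at the centre of its foot.
- label_roll: Bystander: roll of blank labels 70 mm across, 30 mm high, loose; origin at the centre of its underside.
- tray1_mid (a point): Centre (18 mm up) of a grey tray of amber vials, 100 mm long (x), 56 wide (y), 36 high, about 0.24 kg; may be absent. At its -x end, the thick end with a white label, a key like the sledge's stands on the rim, and the notch for the key below is cut in the underside (2 mm play all round, 10 mm high, a 14 mm mouth in the end). Trays stack at 36 mm each; turned end for end one rides up on the key.
- tray2_mid (a point): As tray1: centre of another vial tray of the same kind, size and axes (-x = key and notch end); may be absent.
- tray3_mid (a point): As tray1: centre of another vial tray of the same kind, size and axes (-x = key and notch end); may be absent.
- tray4_mid (a point): As tray1: centre of another vial tray of the same kind, size and axes (-x = key and notch end); may be absent.
Mind the look-alikes: they are no part of the job. Leave any blue look-alike of the part that bears tray1_mid alone.

How it is judged (in metres and radians):
On the way, in this order (a step that is already met when the one before it is completed fails the run):
1. the sledge is drawn out to its stop with the hook pulling on its loop (fingers off the sledge) (x of sledge in the frame of shelf_edge below -0.125 m and contact force between hook and sledge above 0.2 N and contact force between the fingers and sledge below 0.2 N), for 0.05 s.
2. all the trays are stacked on the drawn-out sledge, each seated over the key below (x of sledge in the frame of shelf_edge below -0.06 m and x of tray1_mid in the frame of seat between -0.01 and 0.01 m and y of tray1_mid in the frame of seat between -0.01 and 0.01 m and angle between the x axis of each of tray1_mid, tray2_mid, tray3_mid, tray4_mid and the x axis of seat, either way round below 0.15 rad and angle between each of tray1_mid, tray2_mid, tray3_mid, tray4_mid's own z axis and vertical below 0.03 rad and (z of tray1_mid in the frame of seat between 0.014 and 0.021 m or z of tray1_mid in the frame of seat between 0.05 and 0.057 m or z of tray1_mid in the frame of seat between 0.086 and 0.093 m or z of tray1_mid in the frame of seat between 0.122 and 0.129 m) and x of tray2_mid in the frame of seat between -0.01 and 0.01 m and y of tray2_mid in the frame of seat between -0.01 and 0.01 m and (z of tray2_mid in the frame of seat between 0.014 and 0.021 m or z of tray2_mid in the frame of seat between 0.05 and 0.057 m or z of tray2_mid in the frame of seat between 0.086 and 0.093 m or z of tray2_mid in the frame of seat between 0.122 and 0.129 m) and x of tray3_mid in the frame of seat between -0.01 and 0.01 m and y of tray3_mid in the frame of seat between -0.01 and 0.01 m and (z of tray3_mid in the frame of seat between 0.014 and 0.021 m or z of tray3_mid in the frame of seat between 0.05 and 0.057 m or z of tray3_mid in the frame of seat between 0.086 and 0.093 m or z of tray3_mid in the frame of seat between 0.122 and 0.129 m) and x of tray4_mid in the frame of seat between -0.01 and 0.01 m and y of tray4_mid in the frame of seat between -0.01 and 0.01 m and (z of tray4_mid in the frame of seat between 0.014 and 0.021 m or z of tray4_mid in the frame of seat between 0.05 and 0.057 m or z of tray4_mid in the frame of seat between 0.086 and 0.093 m or z of tray4_mid in the frame of seat between 0.122 and 0.129 m)), for 0.2 s.
At the end, for the whole second after the job is handed in: Sledge within 6 mm of home; every tray in one pile on it, within 6 mm of the seat's x and y, 0.12 rad of square, flat (0.03 rad), each down over the key below (height within 3 mm); hook upright, at rest, its handle middle and lip within the mat's outline (x of sledge in the frame of shelf_edge above 0.154 m and x of tray1_mid in the frame of seat between -0.01 and 0.01 m and y of tray1_mid in the frame of seat between -0.01 and 0.01 m and angle between the x axis of each of tray1_mid, tray2_mid, tray3_mid, tray4_mid and the x axis of seat, either way round below 0.15 rad and angle between each of tray1_mid, tray2_mid, tray3_mid, tray4_mid's own z axis and vertical below 0.03 rad and (z of tray1_mid in the frame of seat between 0.014 and 0.021 m or z of tray1_mid in the frame of seat between 0.05 and 0.057 m or z of tray1_mid in the frame of seat between 0.086 and 0.093 m or z of tray1_mid in the frame of seat between 0.122 and 0.129 m) and x of tray2_mid in the frame of seat between -0.01 and 0.01 m and y of tray2_mid in the frame of seat between -0.01 and 0.01 m and (z of tray2_mid in the frame of seat between 0.014 and 0.021 m or z of tray2_mid in the frame of seat between 0.05 and 0.057 m or z of tray2_mid in the frame of seat between 0.086 and 0.093 m or z of tray2_mid in the frame of seat between 0.122 and 0.129 m) and x of tray3_mid in the frame of seat between -0.01 and 0.01 m and y of tray3_mid in the frame of seat between -0.01 and 0.01 m and (z of tray3_mid in the frame of seat between 0.014 and 0.021 m or z of tray3_mid in the frame of seat between 0.05 and 0.057 m or z of tray3_mid in the frame of seat between 0.086 and 0.093 m or z of tray3_mid in the frame of seat between 0.122 and 0.129 m) and x of tray4_mid in the frame of seat between -0.01 and 0.01 m and y of tray4_mid in the frame of seat between -0.01 and 0.01 m and (z of tray4_mid in the frame of seat between 0.014 and 0.021 m or z of tray4_mid in the frame of seat between 0.05 and 0.057 m or z of tray4_mid in the frame of seat between 0.086 and 0.093 m or z of tray4_mid in the frame of seat between 0.122 and 0.129 m) and x of hook_grip in the frame of mat_top between -0.14 and 0.14 m and y of hook_grip in the frame of mat_top between -0.06 and 0.06 m and x of hook_lip in the frame of mat_top between -0.14 and 0.14 m and y of hook_lip in the frame of mat_top between -0.06 and 0.06 m and z of hook_grip in the frame of mat_top between 0.02 and 0.036 m and angle between hook_grip's own z axis and vertical below 0.1 rad and linear speed of hook below 0.02 m/s); the robot touches nothing.
It fails at once if a bystander (bottle or label roll) is shifted by more than 30 mm (distance of any of bottle_a, bottle_b, label_roll from where it was at the start of the episode above 0.03 m).
Of tray1, tray2, tray3, tray4 only 2 to 4 are there at a start; the rules pass over those that are not, and their reading is None.
At some moment in a run one of tray1, tray2, tray3, tray4 may be knocked a few centimetres aside while the robot is not near it.
Once in a run the grip may slacken for a moment while it holds something.
It also fails if it takes over 210 s, if anything falls off the work surface, if the arm or the gripper's body presses on something with over 40 N, if the wrist force passes 120 N, or if a joint passes its speed limit or range.

## Working session

There is one attempt and no reset: what is moved stays moved. The work goes in short steps, Python scripts to look and compute and a tool call to move; the robot and the scene stay as the last step left them, time stands still between calls to the robot, and variables do not carry over. Pictures are saved under pics/ and viewed, about 12 in all and at most 16, crops included, and the job is handed in when it is done.

Besides the shell and the picture viewer there is one more tool, called after ">>>" as name(argument=value, ...) on one line, values as JSON. jog_arm: Moves the arm, as the interface text tells. Its arguments: {"type":"object","properties":{"motion":{"type":"array"}},"required":["motion"]}

```bash
mkdir -p pics; ls
cat > h.py <<'E'
import numpy as np, cv2
from plant import ctrl, cams, order
def snap(n,f=None):
    s=cams.snapshot(n); 
    if f: cv2.imwrite('pics/'+f,s['img'][:,:,::-1])
    return s
def ray(s,uv,z):
    "pixel(s) -> world points on plane z"
    uv=np.atleast_2d(np.array(uv,float)); K=np.array(s['K']);T=np.array(s['cam_to_world'])
    d=np.c_[uv,np.ones(len(uv))]@np.linalg.inv(K).T@T[:3,:3].T
    o=T[:3,3]; return o+d*((z-o[2])/d[:,2])[:,None]
def proj(s,P):
    P=np.atleast_2d(P); K=np.array(s['K']);T=np.array(s['cam_to_world'])
    c=(P-T[:3,3])@T[:3,:3]; u=c@K.T; return u[:,:2]/u[:,2:]
E
python3 - <<'E'
from h import *
for n in('top','side'):
    s=snap(n,n+'0.png'); print(n,np.round(s['K'],1).tolist(),np.round(s['cam_to_world'],3).tolist())
print(ctrl.get_obs())
E
```

```text
pics
top [[519.1, 0.0, 317.8], [0.0, 519.1, 235.2], [0.0, 0.0, 1.0]] [[0.065, -0.97, 0.236, 0.344], [-0.998, -0.062, 0.017, -0.108], [-0.002, -0.237, -0.972, 1.209], [0.0, 0.0, 0.0, 1.0]]
side [[618.3, 0.0, 324.5], [0.0, 618.3, 245.3], [0.0, 0.0, 1.0]] [[0.788, -0.397, 0.471, -0.047], [-0.616, -0.491, 0.617, -0.938], [-0.013, -0.776, -0.631, 0.998], [0.0, 0.0, 0.0, 1.0]]
{'clock': 0.1, 'joint_pos': array([ 8.49743508e+01,  2.05872050e+01,  6.39934049e-01, -1.73924777e-02,
       -7.01349072e+01, -1.65063513e+01]), 'qvel': array([ 0.02549781, -0.00187352,  0.09172836, -0.00071902,  0.08734815,
        0.07331539]), 'tau': array([-4.31723483e-04, -5.84161699e+01,  2.93751490e+01,  7.01565027e+00,
        1.01857900e-02, -4.37059907e-05]), 'tool_pos': array([0.24761754, 0.62750379, 0.23672578]), 'orientation': array([ 1.79916563e+02, -7.67355291e-03, -2.15379168e+01]), 'force': array([ 0.00642119, -0.27905226,  0.02633462]), 'moment': array([-0.01407966, -0.03389275,  0.02575714]), 'opening': 0.08748802268291699}
```

View pics/top0.png

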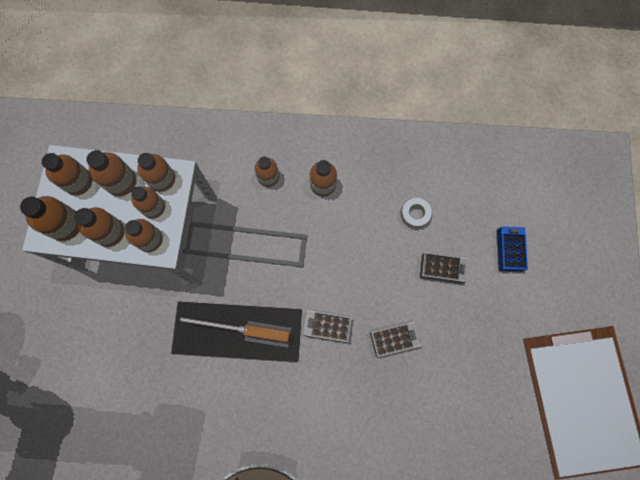

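View pics/side0.png

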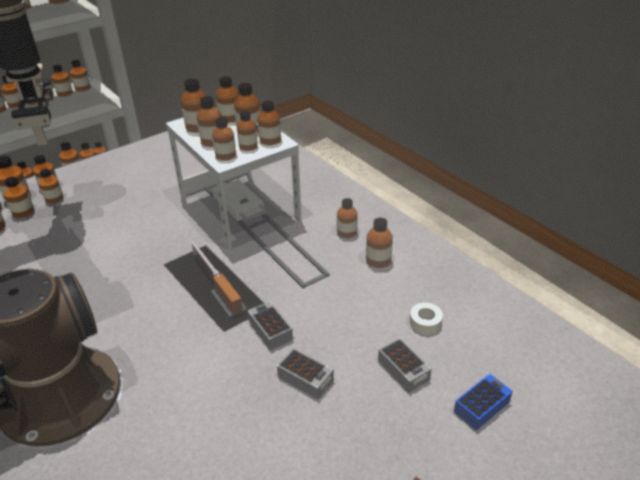

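Both views show the shelf at left of top, runners at about (190–306, 227–266) and the hook on its mat with its handle at (268,333). There are three grey trays at about (330,326), (395,340) and (442,267). The blue one at (513,250) is the look-alike and gets left alone. I'll enlarge to confirm the trays and their ends.

Run:
```python
from h import *
s=snap('top');im=s['img'][:,:,::-1]
cv2.imwrite('pics/c1.png',cv2.resize(im[210:370,165:475],None,fx=2.55,fy=2.55,interpolation=cv2.INTER_CUBIC))
t=snap('side');
cv2.imwrite('pics/c2.png',cv2.resize(t['img'][150:400,160:440][:,:,::-1],None,fx=2.4,fy=2.4,interpolation=cv2.INTER_CUBIC))
hsv=cv2.cvtColor(s['img'],cv2.COLOR_RGB2HSV)
m=((hsv[...,0]>5)&(hsv[...,0]<20)&(hsv[...,1]>120)).astype(np.uint8); m[:,:230]=0;m[:300]=0;m[:,310:]=0;m[360:]=0
c=max(cv2.findContours(m,0,2)[0],key=cv2.contourArea);r=cv2.minAreaRect(c);print('handle',r, ray(s,r[0],.05), ray(s,cv2.boxPoints(r),.05)[:,:2].round(4).tolist())
print('runner end', ray(s,[(306,237),(303,266),(190,227),(187,258)],.008).round(3).tolist())
print('shelf top edge', ray(s,[(196,162),(182,266)],.23).round(3).tolist())
print('others',ray(s,[(417,213),(323,190),(266,180)],0.0).round(3).tolist())
```

```text
handle ((266.013427734375, 333.09063720703125), (45.010398864746094, 10.948473930358887), 10.007979393005371) [[0.3975105  0.01167912 0.05      ]] [[0.391, 0.062], [0.4146, 0.0602], [0.404, -0.0387], [0.3806, -0.0364]]
runner end [[0.63, -0.059, 0.008], [0.559, -0.057, 0.008], [0.636, 0.219, 0.008], [0.561, 0.217, 0.008]]
shelf top edge [[0.717, 0.163, 0.23], [0.505, 0.165, 0.23]]
others [[0.708, -0.323, 0.0], [0.752, -0.092, 0.0], [0.769, 0.05, 0.0]]
```

View pics/c1.png

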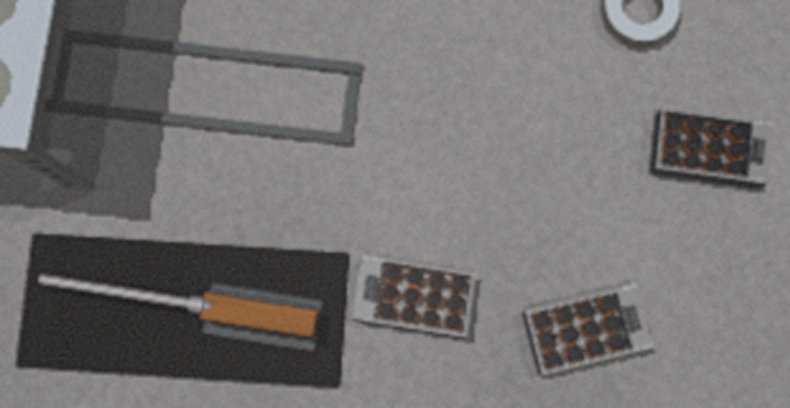

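View pics/c2.png

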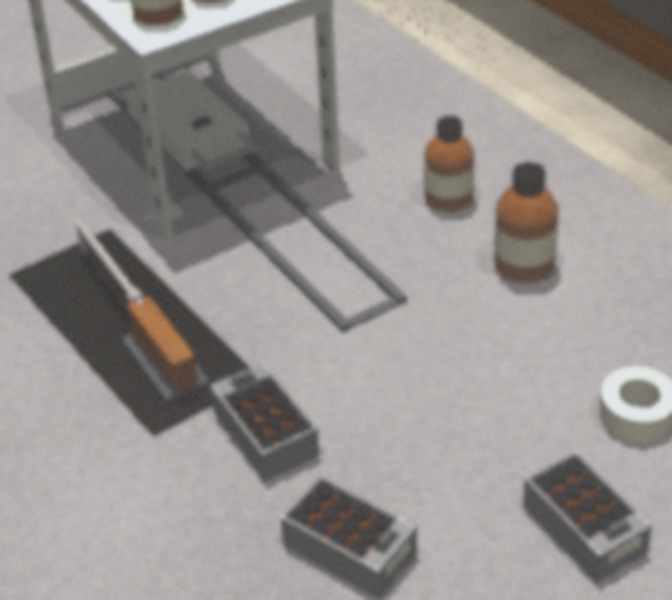

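The crops confirm the trays. A at (330,326) has its key end towards the mat (+y), so it needs a half turn. B at (395,340) and C at (442,267) have their key ends to the right (-y), as the seat needs. There is no fourth grey tray. In the side crop the sledge deck and key show under the shelf at crop (202,122), and the loop is near (235,180). Next I'll work out the first moves.

```bash
cat >> h.py <<'E'
def to(*ts):
    "targets (x,y,z,yaw deg) -> jog offsets [mm] and roll [rad] from the present pose"
    o=ctrl.get_obs(); p=o['tool_pos']; y=np.radians(o['orientation'][2])
    R=np.array([[np.cos(y),np.sin(y),0],[np.sin(y),-np.cos(y),0],[0,0,-1]])
    print('t%.1f pose'%o['clock'],p.round(4),o['orientation'].round(1),'F',o['force'].round(1),'open',round(o['opening']*1e3,1),'j',o['joint_pos'].round(0))
    for t in ts: print(t,'->',np.round(R.T@(np.array(t[:3])-p)*1e3,1).tolist(),'roll',round(-np.radians((t[3]-np.degrees(y)+180)%360-180),3))
E
python3 - <<'E'
from h import *
to((.248,.628,.42,-21.5),(.42,.012,.40,-82.8),(.3975,.0117,.12,-82.8))
s=snap('side');t=snap('top')
print('key',ray(s,(160+202/2.4,150+122/2.4),.046),'loopbar',ray(s,(160+235/2.4,150+183/2.4),.032))
c=lambda u,v:(165+u/2.55,210+v/2.55)
print('mat',ray(t,[c(33,235),c(349,252),c(341,386),c(18,366)],.004).round(3).tolist())
print('lip',ray(t,c(43,281),.048))
print('frame bar in c1',ray(t,[c(66,70),c(54,105)],.032))
E
```

```text
t0.2 pose [0.2477 0.6276 0.237 ] [179.9  -0.  -21.5] F [ 0.5 -0.2 -0.5] open 87.9 j [ 85.  21.   1.  -0. -70. -17.]
(0.248, 0.628, 0.42, -21.5) -> [0.2, -0.5, -183.0] roll -0.001
(0.42, 0.012, 0.4, -82.8) -> [386.3, 509.4, -163.0] roll 1.069
(0.3975, 0.0117, 0.12, -82.8) -> [365.5, 517.9, 117.0] roll 1.069
key [[0.61292505 0.27688838 0.046     ]] loopbar [[0.58893986 0.17515987 0.032     ]]
mat [[0.457, 0.226, 0.004], [0.46, -0.061, 0.004], [0.342, -0.063, 0.004], [0.341, 0.225, 0.004]]
lip [[0.41356234 0.20032034 0.048     ]]
frame bar in c1 [[0.60567183 0.20775541 0.032     ]
 [0.57246636 0.2146347  0.032     ]]
```

>>> jog_arm(motion=[{"offset": [0, 0, -183], "roll": 0, "hand": 87}, {"offset": [0, 0, -183], "roll": 0, "hand": 87}, {"offset": [0, 0, -183], "roll": 0, "hand": 87}, {"offset": [0, 0, -183], "roll": 0, "hand": 87}, {"offset": [0, 0, -183], "roll": 0, "hand": 87}, {"offset": [386, 509, -163], "roll": 1.29, "hand": 87}, {"offset": [386, 509, -163], "roll": 1.29, "hand": 87}, {"offset": [386, 509, -163], "roll": 1.29, "hand": 87}, {"offset": [386, 509, -163], "roll": 1.29, "hand": 87}, {"offset": [386, 509, -163], "roll": 1.29, "hand": 87}, {"offset": [386, 509, -163], "roll": 1.29, "hand": 87}, {"offset": [386, 509, -163], "roll": 1.29, "hand": 87}, {"offset": [386, 509, -163], "roll": 1.29, "hand": 87}, {"offset": [386, 509, -163], "roll": 1.29, "hand": 87}, {"offset": [386, 509, -163], "roll": 1.29, "hand": 87}, {"offset": [386, 509, -163], "roll": 1.29, "hand": 87}, {"offset": [386, 509, -163], "roll": 1.29, "hand": 87}, {"offset": [386, 509, -163], "roll": 1.29, "hand": 87}, {"offset": [386, 509, -163], "roll": 1.29, "hand": 87}, {"offset": [386, 509, -163], "roll": 1.29, "hand": 87}])

```text
clock: 1.97
tool_pos: [0.4159, 0.0242, 0.4015]
orientation: [-179.9, 0.1, -95.4]
force: [2.3, 0.5, -1.3]
opening: 0.0871
```

Run:
```python
from h import *
to((.3985,.0117,.12,-95),(.3985,.0117,.03,-95))
t=snap('side')
from h import *
T=snap('top','t1.png')
c=lambda u,v:(165+u/2.55,210+v/2.55)
a=ray(T,[c(362,66),c(70,36),c(352,142),c(48,107)],.008)
print(a.round(3).tolist(), [np.degrees(np.arctan2(*(a[i+1]-a[i])[[1,0]])) for i in (0,2)])
```

```text
t2.0 pose [0.4159 0.0242 0.4015] [-1.799e+02  1.000e-01 -9.540e+01] F [ 2.3  0.5 -1.3] open 87.1 j [ 31.  -9. -12.  -0. -87. -36.]
(0.3985, 0.0117, 0.12, -95) -> [14.1, 16.1, 281.5] roll -0.007
(0.3985, 0.0117, 0.03, -95) -> [14.1, 16.1, 371.5] roll -0.007
[[0.633, -0.061, 0.008], [0.644, 0.214, 0.008], [0.56, -0.057, 0.008], [0.575, 0.227, 0.008]] [np.float64(87.65037625067357), np.float64(87.02999304403883)]
```

>>> jog_arm(motion=[{"offset": [14, 16, 200], "roll": -0.007, "hand": 87}, {"offset": [14, 16, 200], "roll": -0.007, "hand": 87}, {"offset": [14, 16, 200], "roll": -0.007, "hand": 87}, {"offset": [14, 16, 200], "roll": -0.007, "hand": 87}, {"offset": [14, 16, 200], "roll": -0.007, "hand": 87}, {"offset": [14, 16, 280], "roll": -0.007, "hand": 87}, {"offset": [14, 16, 280], "roll": -0.007, "hand": 87}, {"offset": [14, 16, 280], "roll": -0.007, "hand": 87}, {"offset": [14, 16, 320], "roll": -0.007, "hand": 87}, {"offset": [14, 16, 320], "roll": -0.007, "hand": 87}])

```text
clock: 2.9
tool_pos: [0.3972, 0.0134, 0.0783]
orientation: [179.7, -0.2, -95.1]
force: [-0.9, -0.8, -1.4]
opening: 0.0873
```

Run:
```python
from h import *
to((.3985,.0117,.03,-95))
t=snap('side')
m=np.concatenate([t['img'][180:330,150:300][:,:,::-1]]); cv2.imwrite('pics/s2.png',cv2.resize(m,None,fx=4,fy=4,interpolation=cv2.INTER_CUBIC))
```

```text
t2.9 pose [0.3972 0.0134 0.0783] [179.7  -0.2 -95.1] F [-0.9 -0.8 -1.4] open 87.3 j [ 31.   5. -45.  -0. -41. -36.]
(0.3985, 0.0117, 0.03, -95) -> [1.6, -1.5, 48.3] roll -0.001
```

View pics/s2.png

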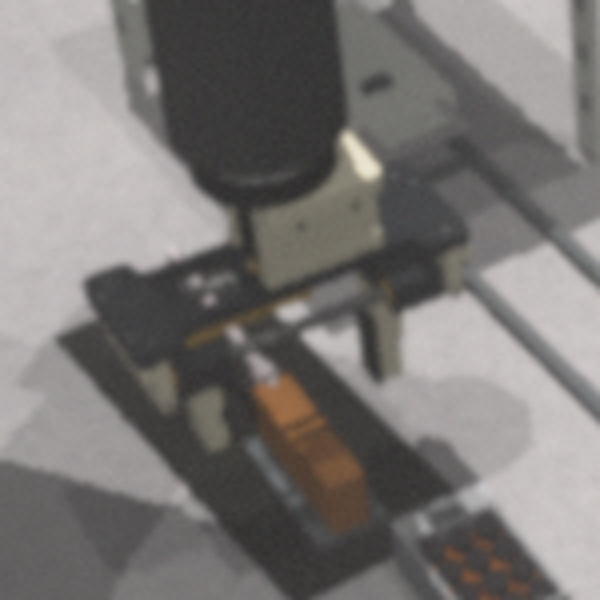

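The handle sits between the open fingers, so I'll descend, close and lift.

>>> jog_arm(motion=[{"offset": [1, -1, 30], "roll": 0, "hand": 87}, {"offset": [1, -1, 48], "roll": 0, "hand": 87}, {"offset": [1, -1, 48], "roll": 0, "hand": 60}, {"offset": [1, -1, 48], "roll": 0, "hand": 30}, {"offset": [1, -1, 48], "roll": 0, "hand": 10}, {"offset": [1, -1, 48], "roll": 0, "hand": 5}, {"offset": [1, -1, 48], "roll": 0, "hand": 5}, {"offset": [1, -1, 48], "roll": 0, "hand": 5}, {"offset": [1, -1, 48], "roll": 0, "hand": 5}, {"offset": [1, -1, 48], "roll": 0, "hand": 5}, {"offset": [1, -1, 30], "roll": 0, "hand": 5}, {"offset": [1, -1, 0], "roll": 0, "hand": 5}, {"offset": [1, -1, -30], "roll": 0, "hand": 5}, {"offset": [1, -1, -42], "roll": 0, "hand": 5}, {"offset": [1, -1, -42], "roll": 0, "hand": 5}])

```text
clock: 4.2
tool_pos: [0.4016, 0.0136, 0.126]
orientation: [-179.7, 0.2, -95.0]
force: [0.7, 0.1, -0.3]
opening: 0.0076
```

Run:
```python
from h import *
# grip targets: lip 190 ahead along u ; TCP z = hook underside h + 26 (approx)
u=np.array([.047,.9989]); edge=np.array([.607,.170]); loop=edge+.0585*u
print(loop)
for s in (-.03,.0): print((loop+(-.19+s)*u).round(4))
t=snap('side','s3.png')
g=loop-.19*u
to((.60,-.10,.12,-92.7),(g[0]-.075*u[0],g[1]-.075*u[1],.12,-92.7),(g[0],g[1],.12,-92.7))
```

```text
[0.6097495  0.22843565]
[0.5994 0.0087]
[0.6008 0.0386]
t4.2 pose [0.4007 0.0133 0.1243] [-1.798e+02  1.000e-01 -9.500e+01] F [ 0.3 -0.1 -1.3] open 6.2 j [ 30.   0. -41.   0. -48. -36.]
(0.6, -0.1, 0.12, -92.7) -> [95.3, -208.5, 4.3] roll -0.041
(np.float64(0.5972945), np.float64(-0.036272849999999995), 0.12, -92.7) -> [32.1, -200.2, 4.3] roll -0.041
(np.float64(0.6008195), np.float64(0.03864465), 0.12, -92.7) -> [-42.9, -197.1, 4.3] roll -0.041
```

View pics/s3.png

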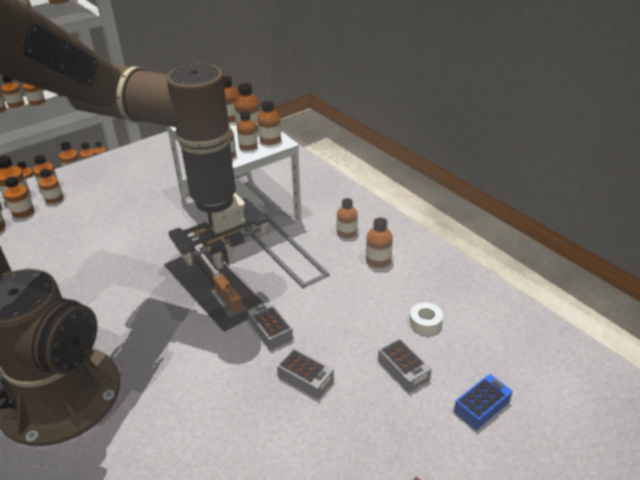

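The opening of 6 mm shows the fingers closed on air: I lifted before they had shut. The hook still stands on the mat. I'll reopen, check its pose and regrasp with more closing time.

```bash
cat >> h.py <<'E'
def handle(s,zt=.05):
    hsv=cv2.cvtColor(s['img'],cv2.COLOR_RGB2HSV)
    m=((hsv[...,0]>5)&(hsv[...,0]<20)&(hsv[...,1]>120)).astype(np.uint8); m[:,:230]=0;m[:300]=0;m[:,310:]=0;m[360:]=0
    c=max(cv2.findContours(m,0,2)[0],key=cv2.contourArea);r=cv2.minAreaRect(c)
    print('handle',r[0],r[1],ray(s,r[0],zt).round(4),ray(s,cv2.boxPoints(r),zt)[:,:2].round(4).tolist())
E
python3 -c "
from h import *
handle(snap('top','t4.png'))
to((.3985,.0117,.03,-95))"
```

```text
handle (283.41180419921875, 335.85296630859375) (9.45888900756836, 9.701424598693848) [[ 0.394  -0.0269  0.05  ]] [[0.3856, -0.015], [0.4062, -0.0184], [0.4025, -0.039], [0.382, -0.0354]]
t4.3 pose [0.3998 0.0129 0.1232] [-1.80e+02  1.00e-01 -9.51e+01] F [ 0.5  0.2 -0.5] open 5.8 j [ 30.   1. -41.  -0. -48. -36.]
(0.3985, 0.0117, 0.03, -95) -> [1.3, 1.2, 93.2] roll -0.001
```

>>> jog_arm(motion=[{"offset": [0, 0, -10], "roll": 0, "hand": 87}, {"offset": [0, 0, -10], "roll": 0, "hand": 87}, {"offset": [0, 0, -10], "roll": 0, "hand": 87}, {"offset": [0, 0, -10], "roll": 0, "hand": 87}])

```text
clock: 4.63
tool_pos: [0.3993, 0.0126, 0.132]
orientation: [179.9, -0.0, -95.1]
force: [-0.5, 1.3, 0.3]
opening: 0.0271
```

>>> jog_arm(motion=[{"offset": [0, 0, 0], "roll": 0, "hand": 50}, {"offset": [0, 0, 0], "roll": 0, "hand": 50}, {"offset": [0, 0, 0], "roll": 0, "hand": 50}, {"offset": [0, 0, 0], "roll": 0, "hand": 50}, {"offset": [0, 0, 35], "roll": 0, "hand": 50}, {"offset": [0, 0, 70], "roll": 0, "hand": 50}, {"offset": [0, 0, 102], "roll": 0, "hand": 50}, {"offset": [0, 0, 102], "roll": 0, "hand": 50}, {"offset": [0, 0, 102], "roll": 0, "hand": 5}, {"offset": [0, 0, 102], "roll": 0, "hand": 5}, {"offset": [0, 0, 102], "roll": 0, "hand": 5}, {"offset": [0, 0, 102], "roll": 0, "hand": 5}, {"offset": [0, 0, 102], "roll": 0, "hand": 5}, {"offset": [0, 0, 102], "roll": 0, "hand": 5}, {"offset": [0, 0, 102], "roll": 0, "hand": 5}, {"offset": [0, 0, 102], "roll": 0, "hand": 5}, {"offset": [0, 0, 102], "roll": 0, "hand": 5}, {"offset": [0, 0, 102], "roll": 0, "hand": 5}])

```text
clock: 6.13
tool_pos: [0.4005, 0.0132, 0.0324]
orientation: [-179.9, 0.1, -95.0]
force: [-3.9, 0.4, 11.0]
opening: 0.0236
```

>>> jog_arm(motion=[{"offset": [0, 0, -20], "roll": 0, "hand": 5}, {"offset": [0, 0, -50], "roll": 0, "hand": 5}, {"offset": [0, 0, -80], "roll": 0, "hand": 5}, {"offset": [0, 0, -90], "roll": 0, "hand": 5}, {"offset": [0, 0, -90], "roll": 0, "hand": 5}])

```text
clock: 6.55
tool_pos: [0.4016, 0.0137, 0.1243]
orientation: [-179.7, 0.2, -95.0]
force: [0.9, 0.4, -1.9]
opening: 0.0243
```

Run:
```python
from h import *
s=snap('side'); t=snap('top','t5.png')
cv2.imwrite('pics/c5.png',cv2.resize(np.hstack([s['img'][170:330,150:300],t['img'][210:370,165:315]])[:,:,::-1],None,fx=2.6,fy=2.6,interpolation=cv2.INTER_CUBIC))
g=np.array([.6097,.2284])-.19*np.array([.047,.9989])
to((.592,-.06,.12,-92.7),(g[0]-.0035,g[1]-.075,.075,-92.7),(g[0],g[1],.075,-92.7))
```

```text
t6.7 pose [0.3996 0.0129 0.1213] [-1.799e+02  1.000e-01 -9.510e+01] F [ 0.1 -0.9 -2.2] open 24.0 j [ 30.   1. -42.  -0. -48. -36.]
(0.592, -0.06, 0.12, -92.7) -> [55.6, -198.1, 1.3] roll -0.041
(np.float64(0.5972700000000001), np.float64(-0.03639100000000002), 0.075, -92.7) -> [31.6, -201.2, 46.3] roll -0.041
(np.float64(0.60077), np.float64(0.03860899999999998), 0.075, -92.7) -> [-43.4, -198.1, 46.3] roll -0.041
```

View pics/c5.png

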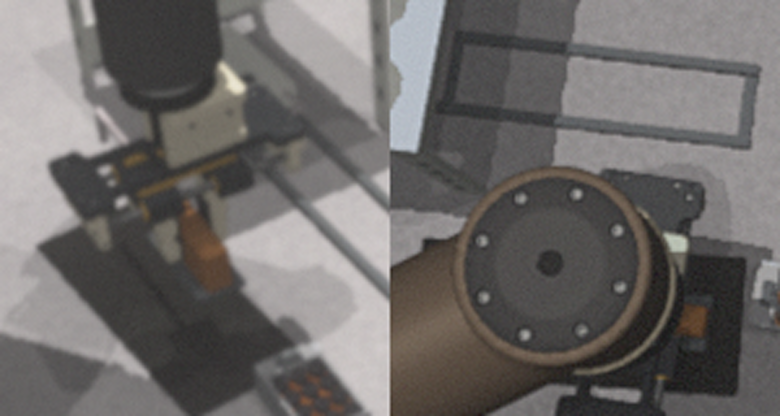

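>>> jog_arm(motion=[{"offset": [20, -70, 0], "roll": -0.02, "hand": 5}, {"offset": [35, -105, 0], "roll": -0.041, "hand": 5}, {"offset": [50, -140, 1], "roll": -0.041, "hand": 5}, {"offset": [55, -170, 1], "roll": -0.041, "hand": 5}, {"offset": [55, -198, 1], "roll": -0.041, "hand": 5}, {"offset": [50, -199, 25], "roll": -0.041, "hand": 5}, {"offset": [32, -201, 46], "roll": -0.041, "hand": 5}, {"offset": [10, -200, 46], "roll": -0.041, "hand": 5}, {"offset": [-15, -199, 46], "roll": -0.041, "hand": 5}, {"offset": [-35, -198, 46], "roll": -0.041, "hand": 5}, {"offset": [-43, -198, 46], "roll": -0.041, "hand": 5}, {"offset": [-43, -198, 46], "roll": -0.041, "hand": 5}, {"offset": [-43, -198, 46], "roll": -0.041, "hand": 5}])

```text
clock: 7.73
tool_pos: [0.6, 0.0382, 0.0737]
orientation: [179.9, -0.0, -92.6]
force: [-0.9, -0.2, -2.0]
opening: 0.0238
```

Run:
```python
from h import *
g=np.array([.6097,.2284])-.19*np.array([.047,.9989])
to((g[0],g[1],.075,-92.7),(g[0],g[1],.043,-92.7))
s=snap('side')
cv2.imwrite('pics/c6.png',cv2.resize(s['img'][140:300,190:370][:,:,::-1],None,fx=3.5,fy=3.5,interpolation=cv2.INTER_CUBIC))
```

```text
t7.7 pose [0.6    0.0382 0.0737] [179.9  -0.  -92.6] F [-0.9 -0.2 -2. ] open 23.8 j [ 22.  22. -20.  -0. -47. -25.]
(np.float64(0.60077), np.float64(0.03860899999999998), 0.075, -92.7) -> [-0.5, -0.7, -1.3] roll 0.001
(np.float64(0.60077), np.float64(0.03860899999999998), 0.043, -92.7) -> [-0.5, -0.7, 30.7] roll 0.001
```

View pics/c6.png

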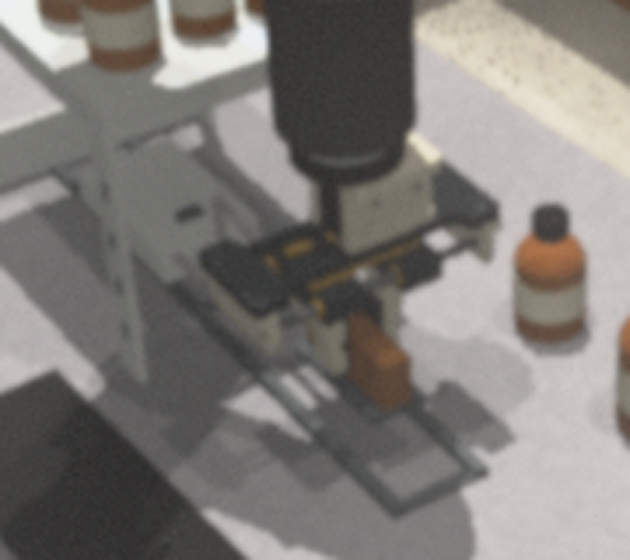

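The lip is occluded under the gripper. The key at crop (188,212) is where I measured it before, so the loop estimate stands. I'll lower the lip while watching the force, then start pulling.

>>> jog_arm(motion=[{"offset": [0, -1, 8], "roll": 0, "hand": 5}, {"offset": [0, -1, 16], "roll": 0, "hand": 5}, {"offset": [0, -1, 24], "roll": 0, "hand": 5}, {"offset": [0, -1, 31], "roll": 0, "hand": 5}, {"offset": [0, -1, 31], "roll": 0, "hand": 5}, {"offset": [0, -1, 31], "roll": 0, "hand": 5}])

```text
clock: 8.28
tool_pos: [0.6014, 0.0379, 0.0432]
orientation: [179.9, -0.0, -92.7]
force: [0.1, -0.0, -3.4]
opening: 0.024
```

>>> jog_arm(motion=[{"offset": [4, 0, 0], "roll": 0, "hand": 5}, {"offset": [8, 0, 0], "roll": 0, "hand": 5}, {"offset": [12, 0, 0], "roll": 0, "hand": 5}, {"offset": [17, 0, 0], "roll": 0, "hand": 5}, {"offset": [23, 0, 0], "roll": 0, "hand": 5}, {"offset": [30, 0, 0], "roll": 0, "hand": 5}, {"offset": [38, 0, 0], "roll": 0, "hand": 5}, {"offset": [46, 0, 0], "roll": 0, "hand": 5}, {"offset": [55, 0, 0], "roll": 0, "hand": 5}, {"offset": [65, 0, 0], "roll": 0, "hand": 5}, {"offset": [75, 0, 0], "roll": 0, "hand": 5}, {"offset": [85, 0, 0], "roll": 0, "hand": 5}, {"offset": [95, 0, 0], "roll": 0, "hand": 5}, {"offset": [105, 0, 0], "roll": 0, "hand": 5}, {"offset": [115, 0, 0], "roll": 0, "hand": 5}, {"offset": [125, 0, 0], "roll": 0, "hand": 5}, {"offset": [135, 0, 0], "roll": 0, "hand": 5}, {"offset": [143, 0, 0], "roll": 0, "hand": 5}, {"offset": [149, 0, 0], "roll": 0, "hand": 5}, {"offset": [150, 0, 0], "roll": 0, "hand": 5}])

```text
clock: 9.95
tool_pos: [0.5947, -0.113, 0.044]
orientation: [180.0, -0.0, -92.8]
force: [-0.8, 1.3, -2.4]
opening: 0.0237
```

Run:
```python
from h import *
to((.587,-.246,.043,-92.7))
s=snap('side');t=snap('top')
a=s['img'][130:390,190:450];b=t['img'][200:300,100:480]
cv2.imwrite('pics/c7.png',cv2.resize(a[:,:,::-1],None,fx=2.2,fy=2.2,interpolation=cv2.INTER_CUBIC))
cv2.imwrite('pics/c7t.png',b[:,:,::-1])
```

```text
t9.9 pose [ 0.5947 -0.113   0.044 ] [180.   -0.  -92.8] F [-0.8  1.3 -2.4] open 23.7 j [  8.  25. -21.   0. -44. -10.]
(0.587, -0.246, 0.043, -92.7) -> [133.2, 1.3, 1.0] roll -0.001
```

View pics/c7.png

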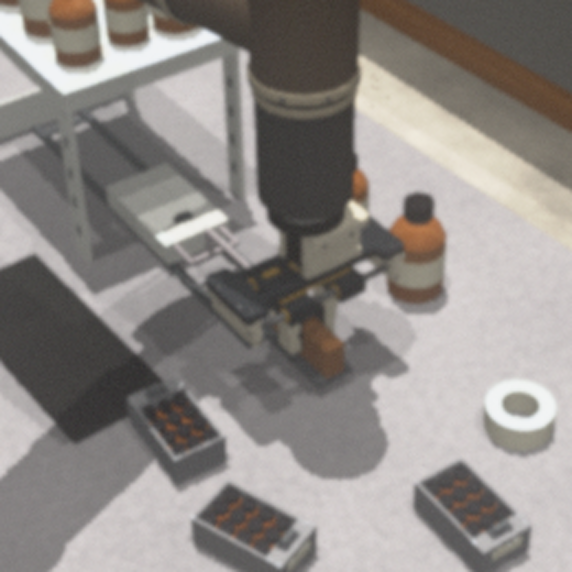

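The loop is caught and the sledge follows the hook, with the deck clear of the shelf. I'll continue to the stop.

>>> jog_arm(motion=[{"offset": [4, 0, 0], "roll": 0, "hand": 5}, {"offset": [10, 0, 0], "roll": 0, "hand": 5}, {"offset": [18, 0, 0], "roll": 0, "hand": 5}, {"offset": [27, 0, 0], "roll": 0, "hand": 5}, {"offset": [37, 0, 0], "roll": 0, "hand": 5}, {"offset": [47, 0, 0], "roll": 0, "hand": 5}, {"offset": [57, 0, 0], "roll": 0, "hand": 5}, {"offset": [67, 0, 0], "roll": 0, "hand": 5}, {"offset": [77, 0, 0], "roll": 0, "hand": 5}, {"offset": [87, 0, 0], "roll": 0, "hand": 5}, {"offset": [95, 0, 0], "roll": 0, "hand": 5}, {"offset": [102, 0, 0], "roll": 0, "hand": 5}, {"offset": [108, 0, 0], "roll": 0, "hand": 5}, {"offset": [114, 0, 0], "roll": 0, "hand": 5}, {"offset": [119, 0, 0], "roll": 0, "hand": 5}, {"offset": [124, 0, 0], "roll": 0, "hand": 5}, {"offset": [128, 0, 0], "roll": 0, "hand": 5}, {"offset": [132, 0, 0], "roll": 0, "hand": 5}, {"offset": [135, 0, 0], "roll": 0, "hand": 5}, {"offset": [137, 0, 0], "roll": 0, "hand": 5}])

```text
clock: 11.72
tool_pos: [0.588, -0.2457, 0.0429]
orientation: [180.0, 0.2, -92.8]
force: [1.1, 26.1, -3.7]
opening: 0.0238
```

The force rose to 26 N with the TCP at the predicted end of travel, so the sledge is at its stop. Next I unhook, raise and return the hook to the mat.

>>> jog_arm(motion=[{"offset": [-6, 0, 0], "roll": 0, "hand": 5}, {"offset": [-14, 0, 0], "roll": 0, "hand": 5}, {"offset": [-14, 0, 0], "roll": 0, "hand": 5}, {"offset": [-14, 0, -25], "roll": 0, "hand": 5}, {"offset": [-14, 0, -55], "roll": 0, "hand": 5}, {"offset": [-14, 0, -90], "roll": 0, "hand": 5}, {"offset": [-14, 0, -90], "roll": 0, "hand": 5}])

```text
clock: 12.3
tool_pos: [0.5931, -0.236, 0.1418]
orientation: [-179.4, -0.2, -92.6]
force: [1.6, 0.3, -1.0]
opening: 0.0243
```

Run:
```python
from h import *
to((.44,-.12,.13,-94),(.40,.009,.13,-95),(.40,.009,.034,-95))
```

```text
t12.3 pose [ 0.5931 -0.236   0.1418] [-179.4   -0.2  -92.6] F [ 1.6  0.3 -1. ] open 24.3 j [ -4.  21. -12.   0. -56.   1.]
(0.44, -0.12, 0.13, -94) -> [-108.9, 158.2, 11.8] roll 0.024
(0.4, 0.009, 0.13, -95) -> [-236.0, 204.0, 11.8] roll 0.042
(0.4, 0.009, 0.034, -95) -> [-236.0, 204.0, 107.8] roll 0.042
```

>>> jog_arm(motion=[{"offset": [-25, 35, 5], "roll": 0, "hand": 5}, {"offset": [-50, 70, 10], "roll": 0.01, "hand": 5}, {"offset": [-75, 105, 10], "roll": 0.02, "hand": 5}, {"offset": [-100, 140, 10], "roll": 0.024, "hand": 5}, {"offset": [-125, 165, 10], "roll": 0.03, "hand": 5}, {"offset": [-155, 175, 10], "roll": 0.03, "hand": 5}, {"offset": [-185, 186, 10], "roll": 0.035, "hand": 5}, {"offset": [-215, 196, 10], "roll": 0.042, "hand": 5}, {"offset": [-236, 204, 12], "roll": 0.042, "hand": 5}, {"offset": [-236, 204, 12], "roll": 0.042, "hand": 5}, {"offset": [-236, 204, 12], "roll": 0.042, "hand": 5}, {"offset": [-236, 204, 40], "roll": 0.042, "hand": 5}, {"offset": [-236, 204, 70], "roll": 0.042, "hand": 5}, {"offset": [-236, 204, 85], "roll": 0.042, "hand": 5}, {"offset": [-236, 204, 95], "roll": 0.042, "hand": 5}, {"offset": [-236, 204, 95], "roll": 0.042, "hand": 5}])

```text
clock: 13.63
tool_pos: [0.3955, 0.0094, 0.0373]
orientation: [179.8, -0.1, -95.2]
force: [-0.4, 0.3, -2.3]
opening: 0.0238
```

Run:
```python
from h import *
to((.40,.009,.033,-95))
```

```text
t13.6 pose [0.3955 0.0094 0.0373] [ 1.798e+02 -1.000e-01 -9.520e+01] F [-0.4  0.3 -2.3] open 23.8 j [ 30.   9. -48.   0. -33. -36.]
(0.4, 0.009, 0.033, -95) -> [-0.0, -4.5, 4.3] roll -0.003
```

>>> jog_arm(motion=[{"offset": [0, -2, 2], "roll": 0, "hand": 5}, {"offset": [0, -2, 4], "roll": 0, "hand": 5}, {"offset": [0, -2, 5], "roll": 0, "hand": 5}, {"offset": [0, -2, 5], "roll": 0, "hand": 5}, {"offset": [0, -2, 5], "roll": 0, "hand": 50}, {"offset": [0, -2, 5], "roll": 0, "hand": 50}, {"offset": [0, -2, 5], "roll": 0, "hand": 50}, {"offset": [0, -2, 5], "roll": 0, "hand": 50}, {"offset": [0, -2, 5], "roll": 0, "hand": 50}, {"offset": [0, -2, 5], "roll": 0, "hand": 50}, {"offset": [0, -2, -30], "roll": 0, "hand": 50}, {"offset": [0, -2, -70], "roll": 0, "hand": 87}, {"offset": [0, -2, -105], "roll": 0, "hand": 87}, {"offset": [0, -2, -140], "roll": 0, "hand": 87}, {"offset": [0, -2, -180], "roll": 0, "hand": 87}, {"offset": [0, -2, -215], "roll": 0, "hand": 87}, {"offset": [0, -2, -215], "roll": 0, "hand": 87}])

```text
clock: 15.05
tool_pos: [0.4015, 0.0114, 0.2611]
orientation: [-179.4, 0.2, -95.0]
force: [1.5, 0.3, 0.8]
opening: 0.0834
```

Run:
```python
from h import *
to((.40,.009,.25,-95))
t=snap('top')
cv2.imwrite('pics/c8.png',cv2.resize(t['img'][205:375,165:475][:,:,::-1],None,fx=2.55,fy=2.55,interpolation=cv2.INTER_CUBIC))
```

```text
t15.1 pose [0.4015 0.0114 0.2611] [-179.4    0.2  -95. ] F [1.5 0.3 0.8] open 83.4 j [ 30.  -8. -29.   0. -68. -35.]
(0.4, 0.009, 0.25, -95) -> [2.6, 1.3, 11.1] roll -0.001
```

View pics/c8.png

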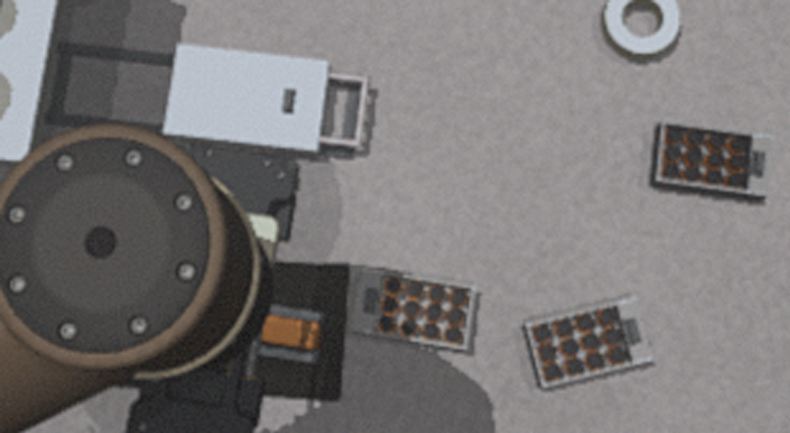

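The sledge is fully out, with its deck at c8 (163–329, 44–151) and its key at (289,100). The hook stands on the mat. The trays are unmoved, with keys at c8 (372,300) for A, (632,331) for B and (759,163) for C. I'll measure the key centroids, since matching tray key to deck key cancels the bias.

```bash
cat >> h.py <<'E'
C=lambda u,v,o=(165,205),k=2.55:(o[0]+u/k,o[1]+v/k)
def key(s,uv,z,w=4.5,h=6.5):
    "centroid of the dark key near uv -> pixel, world point at z"
    g=cv2.cvtColor(s['img'],cv2.COLOR_RGB2GRAY).astype(np.float32); uv=np.array(uv,float)
    for _ in range(4):
        p=cv2.getRectSubPix(g,(int(w*2)*1,int(h*2)),tuple(uv.astype(np.float32))); 
        wt=np.clip(np.percentile(p,75)-p-12,0,None); v,u=np.mgrid[:p.shape[0],:p.shape[1]]
        uv=uv+np.array([(wt*u).sum()/wt.sum()-(p.shape[1]-1)/2,(wt*v).sum()/wt.sum()-(p.shape[0]-1)/2])
    return uv.round(1),ray(s,uv,z)[0]
def deg(s,a,b,z):
    P=ray(s,[a,b],z); d=P[1]-P[0]; return np.degrees(np.arctan2(d[1],d[0])),np.hypot(d[0],d[1])
E
python3 - <<'E'
from h import *
s=snap('top')
for n,p,z in(('deck',(289,100),.046),('A',(372,300),.044),('B',(632,331),.044),('C',(759,163),.044)): print(n,C(*p),key(s,C(*p),z))
# -x end -> +x end directions (world yaw of tray/deck x axis)
for n,a,b,z in(('deck',(329,60),(178,44),.038),('deck2',(319,151),(163,133),.038),('A',(352,268),(479,287),.036),('A2',(350,337),(471,350),.036),('B',(634,297),(525,325),.036),('B2',(654,361),(543,388),.036),('C',(771,137),(660,124),.036),('C2',(766,195),(658,184),.036)): print(n,deg(s,C(*a),C(*b),z))
print('deck corners',ray(s,[C(329,60),C(178,44),C(319,151),C(163,133)],.038).round(4).tolist())
E
```

```text
deck (278.33333333333337, 244.2156862745098) (array([277.9, 244.3]), array([0.59923584, 0.00251574, 0.046     ]))
A (310.88235294117646, 322.6470588235294) (array([310.8, 323.4]), array([ 0.42532754, -0.08496885,  0.044     ]))
B (412.843137254902, 334.80392156862746) (array([406.4, 337.6]), array([ 0.40792386, -0.29727437,  0.044     ]))
C (462.64705882352945, 268.921568627451) (array([455.1, 267.8]), array([ 0.57112478, -0.40389664,  0.044     ]))
deck (np.float64(87.44421070657022), np.float64(0.13933792363992584))
deck2 (np.float64(87.01557830886559), np.float64(0.1417818144465175))
A (np.float64(-94.7546501505152), np.float64(0.1128158737948099))
A2 (np.float64(-92.31647006439368), np.float64(0.10569948662293965))
B (np.float64(107.81185252486819), np.float64(0.09903189666743854))
B2 (np.float64(106.9489192500006), np.float64(0.09938661192447068))
C (np.float64(86.82834289536852), np.float64(0.10014920894860883))
C2 (np.float64(87.78941955853224), np.float64(0.09632594729251162))
deck corners [[0.641, -0.031, 0.038], [0.6472, 0.1082, 0.038], [0.5563, -0.0284, 0.038], [0.5637, 0.1132, 0.038]]
```

Run:
```python
from h import *
s=snap('top')
for n,k,c,y in(('B',(632,331),(589,342.7),107.4),('C',(759,163),(714.7,160),87.3)):
    d=np.array([np.cos(np.radians(y)),np.sin(np.radians(y))])
    g=cv2.cvtColor(s['img'],cv2.COLOR_RGB2GRAY).astype(np.float32)
    p=cv2.getRectSubPix(g,(15,13),C(*k)); print(p.round(0).astype(int))
    print(n,'eye',(ray(s,C(*k),.044)[0][:2]+.0385*d).round(4),'corners',ray(s,C(*c),.036)[0][:2].round(4))
to((.571,-.365,.16,-92.7),(.571,-.365,.02,-92.7))
```

```text
[[ 61  66 116 143 147 146 142 134 144 150 146 147 144 145 145]
 [ 64  61  91 111 116 114 106 106 127 146 141 143 145 147 145]
 [ 78  69  76  87  91  84  91  95 115 143 148 145 141 143 146]
 [ 95  86  69  83  90  83  90  96 110 138 149 148 144 146 146]
 [101 102  73  89  96  84  87  96  99 133 150 149 145 145 146]
 [ 79  78  67  82  97  84  91  98  98 128 148 147 147 146 147]
 [ 63  60  55  71  88  87  87  97  98 117 141 149 147 147 148]
 [ 61  58  51  58  81  85  84  89  99 107 135 151 147 143 144]
 [ 63  61  56  57  82  91  80  87  94  93 126 147 144 141 142]
 [ 61  61  66  66  82  96  82  80  87  84 114 142 148 140 138]
 [ 73  71  78  75  70  85  85  84 101 111 128 146 151 133 133]
 [ 77  81  84  86  76  91 107 113 133 147 151 153 151 136 135]
 [ 68  72  77  87  75  93 130 147 153 154 152 151 152 145 143]]
B eye [ 0.4035 -0.2745] corners [ 0.4031 -0.2755]
[[ 51  45  49  77 112 133 138 140 142 142 143 144 146 146 142]
 [ 57  53  50  75  92  97 108 117 121 134 142 145 148 146 143]
 [ 74  62  56  82  91  75  79  92  94 117 140 145 150 149 146]
 [ 57  56  57  80  88  72  75  87  92 117
[... 192 characters left out ...]
3 147 145 147 151]
 [ 58  57  60  76  82  80  85  90 103 130 144 148 149 150 153]
 [ 74  62  66  75  72  70  77  85 104 130 142 146 146 151 155]
 [ 74  60  64  72  74  68  68  73 102 134 143 144 146 149 152]
 [ 58  54  63  83  95  89  78  76 105 135 145 146 149 151 152]
 [ 52  51  69 106 130 122 107 104 122 142 145 147 148 148 149]
 [ 49  52  76 119 144 147 144 141 143 146 145 149 151 150 148]]
C eye [ 0.5714 -0.3825] corners [ 0.5713 -0.3834]
t15.2 pose [0.398  0.0107 0.2539] [-180.     0.   -95.1] F [-0.3 -0.5 -1. ] open 86.5 j [ 30.  -8. -30.  -0. -68. -35.]
(0.571, -0.365, 0.16, -92.7) -> [358.8, -205.8, 93.9] roll -0.042
(0.571, -0.365, 0.02, -92.7) -> [358.8, -205.8, 233.9] roll -0.042
```

>>> jog_arm(motion=[{"offset": [377, -207, 94], "roll": -0.04, "hand": 87}, {"offset": [377, -207, 94], "roll": -0.04, "hand": 87}, {"offset": [377, -207, 94], "roll": -0.04, "hand": 87}, {"offset": [377, -207, 94], "roll": -0.04, "hand": 87}, {"offset": [377, -207, 94], "roll": -0.04, "hand": 87}, {"offset": [377, -207, 94], "roll": -0.04, "hand": 87}, {"offset": [377, -207, 94], "roll": -0.04, "hand": 87}, {"offset": [377, -207, 94], "roll": -0.04, "hand": 87}, {"offset": [377, -207, 94], "roll": -0.04, "hand": 87}, {"offset": [377, -207, 94], "roll": -0.04, "hand": 87}, {"offset": [377, -207, 94], "roll": -0.04, "hand": 87}, {"offset": [377, -207, 94], "roll": -0.04, "hand": 87}, {"offset": [377, -207, 94], "roll": -0.04, "hand": 87}, {"offset": [377, -207, 94], "roll": -0.04, "hand": 87}, {"offset": [377, -207, 125], "roll": -0.04, "hand": 87}, {"offset": [377, -207, 150], "roll": -0.04, "hand": 87}, {"offset": [377, -207, 164], "roll": -0.04, "hand": 87}, {"offset": [377, -207, 164], "roll": -0.04, "hand": 87}, {"offset": [377, -207, 164], "roll": -0.04, "hand": 87}])

```text
clock: 16.78
tool_pos: [0.5707, -0.3822, 0.0901]
orientation: [179.9, 0.0, -92.7]
force: [0.2, -1.1, 0.5]
opening: 0.0871
```

Run:
```python
from h import *
to((.5714,-.383,.02,-92.8))
s=snap('side'); print(proj(s,[.5714,-.383,.036]))
u,v=proj(s,[.5714,-.383,.036])[0].astype(int)
cv2.imwrite('pics/c9.png',cv2.resize(s['img'][v-70:v+60,u-90:u+90][:,:,::-1],None,fx=3.5,fy=3.5,interpolation=cv2.INTER_CUBIC))
```

```text
t16.8 pose [ 0.5707 -0.3822  0.0901] [179.9   0.  -92.7] F [ 0.2 -1.1  0.5] open 87.1 j [-18.  28.  -8.   0. -54.  15.]
(0.5714, -0.383, 0.02, -92.8) -> [0.8, -0.8, 70.1] roll 0.001
[[403.31259913 359.17261636]]
```

View pics/c9.png

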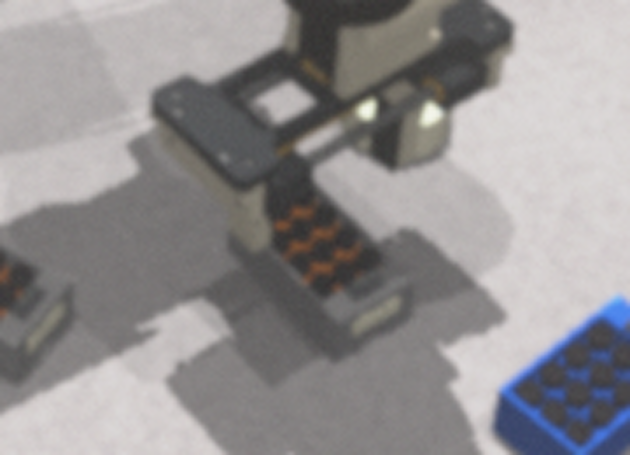

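The open jaws straddle grey tray C. I'll descend, close and lift.

>>> jog_arm(motion=[{"offset": [1, -1, 30], "roll": 0, "hand": 87}, {"offset": [1, -1, 58], "roll": 0, "hand": 87}, {"offset": [1, -1, 69], "roll": 0, "hand": 87}, {"offset": [1, -1, 69], "roll": 0, "hand": 87}, {"offset": [1, -1, 69], "roll": 0, "hand": 40}, {"offset": [1, -1, 69], "roll": 0, "hand": 40}, {"offset": [1, -1, 69], "roll": 0, "hand": 40}, {"offset": [1, -1, 69], "roll": 0, "hand": 40}, {"offset": [1, -1, 69], "roll": 0, "hand": 40}, {"offset": [1, -1, 69], "roll": 0, "hand": 40}, {"offset": [1, -1, 69], "roll": 0, "hand": 40}, {"offset": [1, -1, 69], "roll": 0, "hand": 40}, {"offset": [1, -1, 69], "roll": 0, "hand": 40}, {"offset": [1, -1, 69], "roll": 0, "hand": 40}])

```text
clock: 18.0
tool_pos: [0.5729, -0.3847, 0.0222]
orientation: [-179.9, -0.1, -92.8]
force: [0.5, 1.4, 6.3]
opening: 0.0562
```

Run:
```python
from h import *
o=ctrl.get_obs();p=o['tool_pos']
dx=p[:2]-np.array([.5714,-.383]) # tcp relative to tray centre
print(dx)
q=np.array([.6014,.0405])+np.array([0,dx[1]]); z=p[2]
to((p[0],p[1],z+.11,-92.7),(q[0],q[1],z+.11,-92.7),(q[0],q[1],z+.05,-92.7),(q[0],q[1],z+.038,-92.7))
```

```text
[ 0.00153375 -0.00165652]
t18.0 pose [ 0.5729 -0.3847  0.0222] [-1.799e+02 -1.000e-01 -9.280e+01] F [0.5 1.4 6.3] open 56.2 j [-18.  33. -11.   0. -47.  15.]
(np.float64(0.5729337478547661), np.float64(-0.3846565212988952), np.float64(0.1322252100244624), -92.7) -> [0.0, 0.0, -110.0] roll -0.001
(np.float64(0.6014), np.float64(0.03884347870110479), np.float64(0.1322252100244624), -92.7) -> [-424.4, -7.9, -110.0] roll -0.001
(np.float64(0.6014), np.float64(0.03884347870110479), np.float64(0.07222521002446239), -92.7) -> [-424.4, -7.9, -50.0] roll -0.001
(np.float64(0.6014), np.float64(0.03884347870110479), np.float64(0.06022521002446239), -92.7) -> [-424.4, -7.9, -38.0] roll -0.001
```

>>> jog_arm(motion=[{"offset": [0, 0, -15], "roll": 0, "hand": 40}, {"offset": [0, 0, -40], "roll": 0, "hand": 40}, {"offset": [0, 0, -70], "roll": 0, "hand": 40}, {"offset": [-10, 0, -100], "roll": 0, "hand": 40}, {"offset": [-30, -1, -110], "roll": 0, "hand": 40}, {"offset": [-60, -1, -110], "roll": 0, "hand": 40}, {"offset": [-95, -2, -110], "roll": 0, "hand": 40}, {"offset": [-130, -3, -110], "roll": 0, "hand": 40}, {"offset": [-165, -3, -110], "roll": 0, "hand": 40}, {"offset": [-200, -4, -110], "roll": 0, "hand": 40}, {"offset": [-235, -4, -110], "roll": 0, "hand": 40}, {"offset": [-270, -5, -110], "roll": 0, "hand": 40}, {"offset": [-305, -6, -110], "roll": 0, "hand": 40}, {"offset": [-340, -7, -110], "roll": 0, "hand": 40}, {"offset": [-375, -7, -110], "roll": 0, "hand": 40}, {"offset": [-405, -8, -110], "roll": 0, "hand": 40}, {"offset": [-420, -8, -110], "roll": 0, "hand": 40}, {"offset": [-424, -8, -100], "roll": 0, "hand": 40}, {"offset": [-424, -8, -80], "roll": 0, "hand": 40}, {"offset": [-424, -8, -65], "roll": 0, "hand": 40}])

```text
clock: 19.67
tool_pos: [0.5997, 0.0386, 0.0843]
orientation: [179.9, -0.0, -92.8]
force: [0.1, 0.9, -3.3]
opening: 0.0559
```

>>> jog_arm(motion=[{"offset": [0, 0, 0], "roll": 0, "hand": 40}, {"offset": [0, 0, 0], "roll": 0, "hand": 40}, {"offset": [0, 0, 0], "roll": 0, "hand": 40}])

```text
clock: 19.92
tool_pos: [0.6009, 0.0381, 0.0863]
orientation: [-180.0, -0.0, -92.8]
force: [0.7, 0.5, -3.7]
opening: 0.0558
```

Run:
```python
from h import *
to((.6014,.0388,.0602,-92.7))
s=snap('side'); 
u,v=proj(s,[.60,.03,.06])[0].astype(int)
cv2.imwrite('pics/c10.png',cv2.resize(s['img'][v-60:v+70,u-90:u+90][:,:,::-1],None,fx=4,fy=4,interpolation=cv2.INTER_CUBIC))
```

```text
t19.9 pose [0.6009 0.0381 0.0863] [-180.    -0.   -92.8] F [ 0.7  0.5 -3.7] open 55.8 j [ 22.  22. -20.   0. -49. -25.]
(0.6014, 0.0388, 0.0602, -92.7) -> [-0.7, -0.4, 26.1] roll -0.002
```

View pics/c10.png

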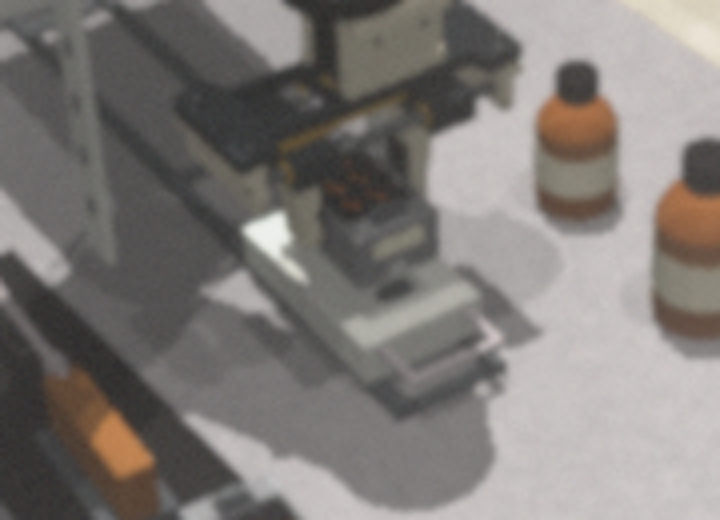

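Tray C hangs square over the deck with its notch end above the key. I'll lower it slowly.

>>> jog_arm(motion=[{"offset": [-1, 0, 10], "roll": 0, "hand": 40}, {"offset": [-1, 0, 17], "roll": 0, "hand": 40}, {"offset": [-1, 0, 20], "roll": 0, "hand": 40}, {"offset": [-1, 0, 22], "roll": 0, "hand": 40}, {"offset": [-1, 0, 24], "roll": 0, "hand": 40}, {"offset": [-1, 0, 25], "roll": 0, "hand": 40}, {"offset": [-1, 0, 26], "roll": 0, "hand": 40}, {"offset": [-1, 0, 26], "roll": 0, "hand": 40}, {"offset": [-1, 0, 26], "roll": 0, "hand": 40}])

```text
clock: 20.72
tool_pos: [0.6016, 0.0398, 0.0609]
orientation: [-179.9, 0.0, -92.8]
force: [-0.8, -0.8, 4.5]
opening: 0.0557
```

>>> jog_arm(motion=[{"offset": [0, 0, 0], "roll": 0, "hand": 80}, {"offset": [0, 0, 0], "roll": 0, "hand": 80}, {"offset": [0, 0, 0], "roll": 0, "hand": 80}, {"offset": [0, 0, 0], "roll": 0, "hand": 80}, {"offset": [0, 0, 0], "roll": 0, "hand": 80}, {"offset": [0, 0, -20], "roll": 0, "hand": 87}, {"offset": [0, 0, -55], "roll": 0, "hand": 87}, {"offset": [0, 0, -90], "roll": 0, "hand": 87}, {"offset": [0, 80, -150], "roll": 0, "hand": 87}, {"offset": [100, 120, -150], "roll": 0, "hand": 87}, {"offset": [150, 150, -150], "roll": 0, "hand": 87}, {"offset": [200, 180, -150], "roll": 0, "hand": 87}, {"offset": [200, 180, -150], "roll": 0, "hand": 87}, {"offset": [200, 180, -150], "roll": 0, "hand": 87}, {"offset": [200, 180, -150], "roll": 0, "hand": 87}])

```text
clock: 21.97
tool_pos: [0.4102, -0.1514, 0.2103]
orientation: [-180.0, 0.0, -92.8]
force: [0.2, -1.4, 0.2]
opening: 0.0872
```

Run:
```python
from h import *
to((.4033,-.275,.10,-72.6),(.4033,-.275,.021,-72.6),(.423,-.1234,.10,-93.5))
t=snap('top','t11.png'); s=snap('side','s11.png')
cv2.imwrite('pics/c11.png',cv2.resize(t['img'][205:375,165:475][:,:,::-1],None,fx=2.55,fy=2.55,interpolation=cv2.INTER_CUBIC))
u,v=proj(s,[.60,.03,.06])[0].astype(int)
cv2.imwrite('pics/c11s.png',cv2.resize(s['img'][v-60:v+70,u-90:u+90][:,:,::-1],None,fx=4,fy=4,interpolation=cv2.INTER_CUBIC))
a=cv2.imread('pics/c11.png');b=cv2.resize(cv2.imread('pics/c11s.png')[100:420,150:620],(246,167));
cv2.imwrite('pics/c11m.png',np.vstack([a,np.hstack([b,np.zeros((167,a.shape[1]-246,3),np.uint8)])])[:600])
print(key(t,proj(t,[.5992,.0025,.082])[0],.082))
```

```text
t22.0 pose [ 0.4102 -0.1514  0.2103] [-180.     0.   -92.8] F [ 0.2 -1.4  0.2] open 87.2 j [  6.  -1. -30.  -0. -61.  -9.]
(0.4033, -0.275, 0.1, -72.6) -> [123.8, 1.0, 110.3] roll -0.352
(0.4033, -0.275, 0.021, -72.6) -> [123.8, 1.0, 189.3] roll -0.352
(0.423, -0.1234, 0.1, -93.5) -> [-28.6, -11.4, 110.3] roll 0.013
(array([270.1, 240.1]), array([0.59988315, 0.01737786, 0.082     ]))
```

View pics/c11m.png

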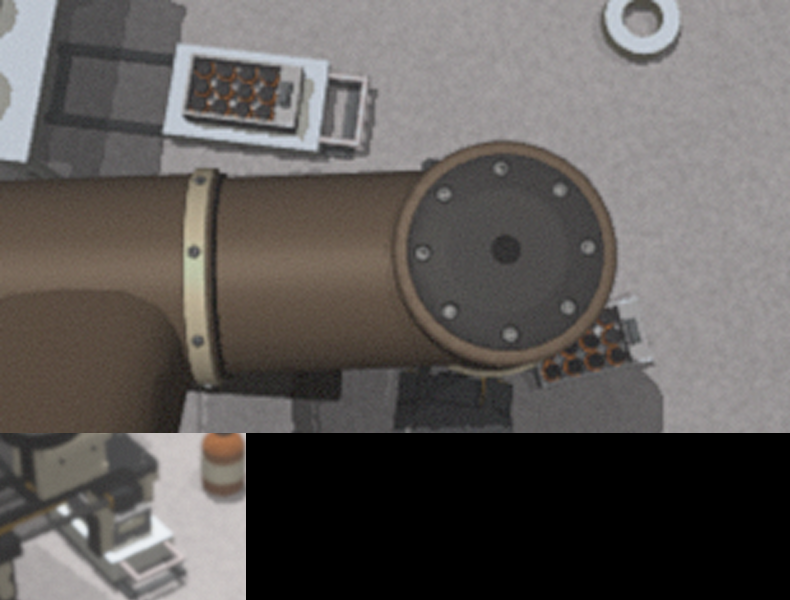

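Tray C sits square on the deck with its key at c11 (286,93). Tray B is still where I measured it, its key at (632,331). Next is tray B.

>>> jog_arm(motion=[{"offset": [40, 0, 0], "roll": -0.12, "hand": 87}, {"offset": [80, 1, 30], "roll": -0.24, "hand": 87}, {"offset": [110, 1, 60], "roll": -0.352, "hand": 87}, {"offset": [124, 1, 95], "roll": -0.352, "hand": 87}, {"offset": [124, 1, 120], "roll": -0.352, "hand": 87}, {"offset": [124, 1, 120], "roll": -0.352, "hand": 87}, {"offset": [124, 1, 120], "roll": -0.352, "hand": 87}, {"offset": [124, 1, 150], "roll": -0.352, "hand": 87}, {"offset": [124, 1, 175], "roll": -0.352, "hand": 87}, {"offset": [124, 1, 188], "roll": -0.352, "hand": 87}, {"offset": [124, 1, 188], "roll": -0.352, "hand": 87}])

```text
clock: 22.98
tool_pos: [0.4051, -0.2733, 0.0217]
orientation: [180.0, 0.0, -72.6]
force: [0.5, -0.7, 1.1]
opening: 0.0871
```

Run:
```python
from h import *
to((.4033,-.275,.0215,-72.6))
t=snap('top')
print('key C',ray(t,C(286,93),.082), 'if on key', ray(t,C(286,93),.09),'expect',.5992,.0025)
```

```text
t23.0 pose [ 0.4051 -0.2733  0.0217] [180.    0.  -72.6] F [ 0.5 -0.7  1.1] open 87.1 j [-11.  18. -37.   0. -35.  28.]
(0.4033, -0.275, 0.0215, -72.6) -> [1.0, 2.2, 0.2] roll 0.0
key C [[0.59774376 0.00132398 0.082     ]] if on key [[5.95941614e-01 5.47121275e-04 9.00000000e-02]] expect 0.5992 0.0025
```

Key C reads within 2 mm of where it should be. Closing on B now.

>>> jog_arm(motion=[{"offset": [0, 1, 0], "roll": 0, "hand": 40}, {"offset": [0, 1, 0], "roll": 0, "hand": 40}, {"offset": [0, 1, 0], "roll": 0, "hand": 40}, {"offset": [0, 1, 0], "roll": 0, "hand": 40}, {"offset": [0, 1, 0], "roll": 0, "hand": 40}, {"offset": [0, 1, 0], "roll": 0, "hand": 40}, {"offset": [0, 1, 0], "roll": 0, "hand": 40}, {"offset": [0, 1, 0], "roll": 0, "hand": 40}, {"offset": [0, 1, 0], "roll": 0, "hand": 40}, {"offset": [0, 1, 0], "roll": 0, "hand": 40}])

```text
clock: 23.87
tool_pos: [0.4045, -0.2746, 0.0226]
orientation: [-179.9, -0.0, -72.6]
force: [-0.5, 3.4, 6.5]
opening: 0.0553
```

Run:
```python
from h import *
o=ctrl.get_obs();p=o['tool_pos'];y=np.radians(107.4)
d=np.array([np.cos(y),np.sin(y)]); a=(p[:2]-np.array([.4033,-.275]))@d   # tcp ahead of tray centre along tray x
print('along',a)
u=np.array([.047,.9989]); q=np.array([.6014,.0405])+a*u; z=p[2]
to((p[0],p[1],z+.13,-72.6),(q[0],q[1],z+.13,-92.7),(q[0],q[1],z+.09,-92.7))
```

```text
along 7.661043457816118e-05
t23.9 pose [ 0.4045 -0.2746  0.0226] [-179.9   -0.   -72.6] F [-0.5  3.4  6.5] open 55.3 j [-11.  18. -37.   0. -35.  28.]
(np.float64(0.404451290766981), np.float64(-0.27455892312966096), np.float64(0.15259703875750916), -72.6) -> [0.0, 0.0, -130.0] roll -0.001
(np.float64(0.6014036006904252), np.float64(0.040576526163100125), np.float64(0.15259703875750916), -92.7) -> [-242.0, -282.0, -130.0] roll 0.35
(np.float64(0.6014036006904252), np.float64(0.040576526163100125), np.float64(0.11259703875750915), -92.7) -> [-242.0, -282.0, -90.0] roll 0.35
```

>>> jog_arm(motion=[{"offset": [0, 0, -15], "roll": 0, "hand": 40}, {"offset": [0, 0, -40], "roll": 0, "hand": 40}, {"offset": [0, 0, -70], "roll": 0, "hand": 40}, {"offset": [-8, -8, -100], "roll": 0, "hand": 40}, {"offset": [-20, -22, -120], "roll": 0.03, "hand": 40}, {"offset": [-40, -44, -130], "roll": 0.07, "hand": 40}, {"offset": [-62, -70, -130], "roll": 0.1, "hand": 40}, {"offset": [-84, -96, -130], "roll": 0.13, "hand": 40}, {"offset": [-106, -122, -130], "roll": 0.17, "hand": 40}, {"offset": [-128, -148, -130], "roll": 0.2, "hand": 40}, {"offset": [-150, -174, -130], "roll": 0.23, "hand": 40}, {"offset": [-172, -200, -130], "roll": 0.27, "hand": 40}, {"offset": [-194, -226, -130], "roll": 0.3, "hand": 40}, {"offset": [-214, -250, -130], "roll": 0.33, "hand": 40}, {"offset": [-230, -268, -130], "roll": 0.35, "hand": 40}, {"offset": [-239, -279, -130], "roll": 0.35, "hand": 40}, {"offset": [-242, -282, -125], "roll": 0.35, "hand": 40}, {"offset": [-242, -282, -110], "roll": 0.35, "hand": 40}, {"offset": [-242, -282, -98], "roll": 0.35, "hand": 40}, {"offset": [-242, -282, -98], "roll": 0.35, "hand": 40}])

```text
clock: 25.53
tool_pos: [0.5981, 0.0396, 0.1166]
orientation: [179.7, -0.1, -92.7]
force: [-1.2, -0.8, -2.3]
opening: 0.0559
```

>>> jog_arm(motion=[{"offset": [0, 0, 0], "roll": 0, "hand": 40}, {"offset": [0, 0, 0], "roll": 0, "hand": 40}])

```text
clock: 25.7
tool_pos: [0.6007, 0.0401, 0.1203]
orientation: [-180.0, -0.0, -92.7]
force: [0.8, 0.1, -2.1]
opening: 0.056
```

Run:
```python
from h import *
to((.6014,.0405,.1205,-92.7),(.6014,.0405,.0966,-92.7))
s=snap('side'); 
u,v=proj(s,[.60,.03,.09])[0].astype(int)
cv2.imwrite('pics/c12.png',cv2.resize(s['img'][v-60:v+70,u-90:u+90][:,:,::-1],None,fx=4,fy=4,interpolation=cv2.INTER_CUBIC))
```

```text
t25.7 pose [0.6007 0.0401 0.1203] [-180.    -0.   -92.7] F [ 0.8  0.1 -2.1] open 56.0 j [ 22.  19. -18.   0. -53. -25.]
(0.6014, 0.0405, 0.1205, -92.7) -> [-0.4, -0.6, -0.2] roll -0.0
(0.6014, 0.0405, 0.0966, -92.7) -> [-0.4, -0.6, 23.7] roll -0.0
```

View pics/c12.png

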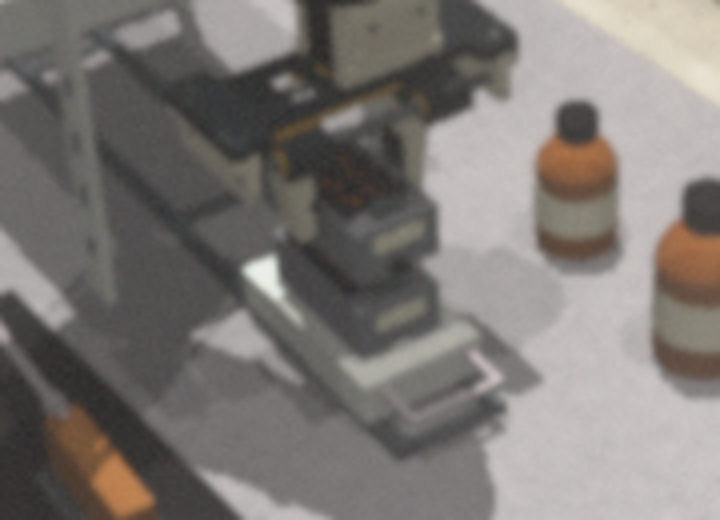

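Tray B is aligned over C, and C is flat on the deck. I'll lower B.

>>> jog_arm(motion=[{"offset": [0, 0, 8], "roll": 0, "hand": 40}, {"offset": [0, 0, 14], "roll": 0, "hand": 40}, {"offset": [0, 0, 18], "roll": 0, "hand": 40}, {"offset": [0, 0, 20], "roll": 0, "hand": 40}, {"offset": [0, 0, 22], "roll": 0, "hand": 40}, {"offset": [0, 0, 23], "roll": 0, "hand": 40}, {"offset": [0, 0, 24], "roll": 0, "hand": 40}, {"offset": [0, 0, 24], "roll": 0, "hand": 40}, {"offset": [0, 0, 24], "roll": 0, "hand": 40}])

```text
clock: 26.5
tool_pos: [0.6007, 0.0407, 0.0967]
orientation: [-180.0, -0.0, -92.7]
force: [-3.0, 0.5, 4.2]
opening: 0.0561
```

>>> jog_arm(motion=[{"offset": [0, 0, 0], "roll": 0, "hand": 80}, {"offset": [0, 0, 0], "roll": 0, "hand": 80}, {"offset": [0, 0, 0], "roll": 0, "hand": 80}, {"offset": [0, 0, 0], "roll": 0, "hand": 80}, {"offset": [0, 0, 0], "roll": 0, "hand": 80}, {"offset": [0, 0, -20], "roll": 0, "hand": 87}, {"offset": [0, 0, -55], "roll": 0, "hand": 87}, {"offset": [0, 0, -90], "roll": 0, "hand": 87}, {"offset": [0, 35, -130], "roll": 0, "hand": 87}, {"offset": [0, 70, -150], "roll": 0, "hand": 87}, {"offset": [0, 105, -150], "roll": 0, "hand": 87}, {"offset": [0, 140, -150], "roll": 0, "hand": 87}, {"offset": [-10, 175, -150], "roll": 0, "hand": 87}, {"offset": [-10, 185, -150], "roll": 0, "hand": 87}, {"offset": [-10, 185, -150], "roll": 0, "hand": 87}, {"offset": [-10, 185, -150], "roll": 0, "hand": 87}])

```text
clock: 27.83
tool_pos: [0.4166, 0.0597, 0.2466]
orientation: [-179.9, 0.1, -92.6]
force: [0.7, 0.3, 0.4]
opening: 0.0868
```

Run:
```python
from h import *
to((.423,-.1234,.10,-93.5))
t=snap('top','t13.png')
cv2.imwrite('pics/c13.png',cv2.resize(t['img'][205:375,165:475][:,:,::-1],None,fx=2.55,fy=2.55,interpolation=cv2.INTER_CUBIC))
```

```text
t27.8 pose [0.4166 0.0597 0.2466] [-1.799e+02  1.000e-01 -9.260e+01] F [0.7 0.3 0.4] open 86.8 j [ 35.  -5. -28.   0. -66. -38.]
(0.423, -0.1234, 0.1, -93.5) -> [182.7, -14.7, 146.6] roll 0.016
```

View pics/c13.png

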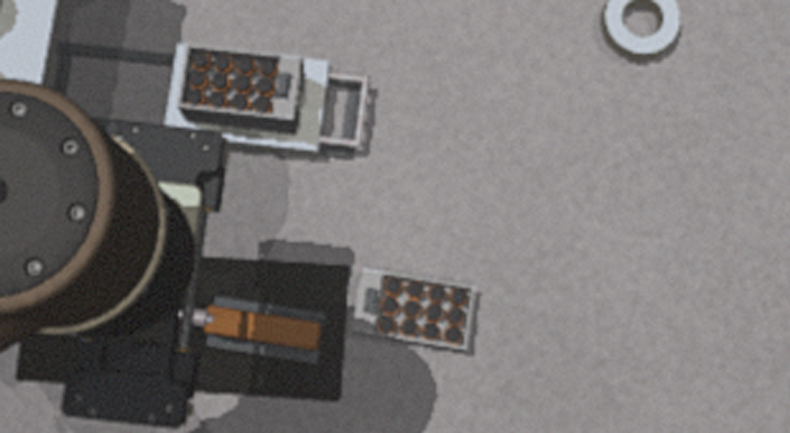

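Two trays sit neatly stacked, with the upper key at c13 (284,85). Tray A is at corners (362,269), (479,286), (470,350), (354,333), unmoved with its key on the left. I've now viewed 15 pictures, so from here I work from numbers and save the last view for the end.

Run:
```python
from h import *
t=snap('top')
k=key(t,C(374,300),.044,3,6.5); print('A key',k)
c=[C(362,269),C(479,286),C(470,350),C(354,333)]
print(deg(t,c[0],c[1],.036),deg(t,c[3],c[2],.036),'centre',ray(t,np.mean(c,0),.036))
r=ray(t,c,.036);print(r.round(3).tolist())
for yaw in(-93.5,):
  d=np.array([np.cos(np.radians(yaw)),np.sin(np.radians(yaw))]); print(k[1][:2]+.0385*d)
print('stack key',ray(t,C(284,85),.118))
```

```text
A key (array([317. , 329.4]), array([ 0.41310712, -0.09944022,  0.044     ]))
(np.float64(-94.51561641602197), np.float64(0.10385625476998506)) (np.float64(-94.48667182260783), np.float64(0.1018285779974363)) centre [[ 0.42180139 -0.12403113  0.036     ]]
[[0.454, -0.074, 0.036], [0.446, -0.178, 0.036], [0.39, -0.173, 0.036], [0.398, -0.071, 0.036]]
[ 0.41075675 -0.13786841]
stack key [[5.96455671e-01 9.71921638e-05 1.18000000e-01]]
```

>>> jog_arm(motion=[{"offset": [40, -3, 30], "roll": 0.01, "hand": 87}, {"offset": [80, -6, 60], "roll": 0.02, "hand": 87}, {"offset": [120, -9, 90], "roll": 0.033, "hand": 87}, {"offset": [155, -12, 120], "roll": 0.033, "hand": 87}, {"offset": [180, -14, 150], "roll": 0.033, "hand": 87}, {"offset": [183, -14, 160], "roll": 0.033, "hand": 87}, {"offset": [183, -14, 160], "roll": 0.033, "hand": 87}, {"offset": [183, -14, 190], "roll": 0.033, "hand": 87}, {"offset": [183, -14, 215], "roll": 0.033, "hand": 87}, {"offset": [183, -14, 225], "roll": 0.033, "hand": 87}, {"offset": [183, -14, 225], "roll": 0.033, "hand": 87}, {"offset": [183, -14, 225], "roll": 0.033, "hand": 87}])

```text
clock: 28.93
tool_pos: [0.4222, -0.1244, 0.0204]
orientation: [179.9, -0.0, -94.6]
force: [0.2, 0.4, -0.3]
opening: 0.0867
```

>>> jog_arm(motion=[{"offset": [0, 0, 0], "roll": 0, "hand": 40}, {"offset": [0, 0, 0], "roll": 0, "hand": 40}, {"offset": [0, 0, 0], "roll": 0, "hand": 40}, {"offset": [0, 0, 0], "roll": 0, "hand": 40}, {"offset": [0, 0, 0], "roll": 0, "hand": 40}, {"offset": [0, 0, 0], "roll": 0, "hand": 40}, {"offset": [0, 0, 0], "roll": 0, "hand": 40}, {"offset": [0, 0, 0], "roll": 0, "hand": 40}, {"offset": [0, 0, 0], "roll": 0, "hand": 40}, {"offset": [0, 0, 0], "roll": 0, "hand": 40}])

```text
clock: 29.77
tool_pos: [0.4225, -0.124, 0.0215]
orientation: [-179.9, 0.0, -94.6]
force: [-0.6, 1.9, 6.1]
opening: 0.0559
```

Run:
```python
from h import *
o=ctrl.get_obs();p=o['tool_pos'];y=np.radians(-94.5)
d=np.array([np.cos(y),np.sin(y)]); a=(p[:2]-np.array([.422,-.1237]))@d
u=np.array([.047,.9989]); q=np.array([.6010,.0407])+a*u; print('along',a,'place',q,'seat z',p[2]+.11)
to((.48,-.15,.19,0))
```

```text
along 0.00022142956947435654 place [0.60101041 0.04092119] seat z 0.13146842951163748
t29.8 pose [ 0.4225 -0.124   0.0215] [-179.9    0.   -94.6] F [-0.6  1.9  6.1] open 55.9 j [  9.  14. -44.   0. -32. -14.]
(0.48, -0.15, 0.19, 0) -> [21.4, -59.4, -168.5] roll -1.65
```

Held at 55.9 mm. I'll lift, move to open space and turn in stages.

>>> jog_arm(motion=[{"offset": [0, 0, -15], "roll": 0, "hand": 40}, {"offset": [0, 0, -45], "roll": 0, "hand": 40}, {"offset": [0, 0, -80], "roll": 0, "hand": 40}, {"offset": [5, -10, -115], "roll": -0.05, "hand": 40}, {"offset": [10, -30, -145], "roll": -0.12, "hand": 40}, {"offset": [20, -50, -165], "roll": -0.22, "hand": 40}, {"offset": [21, -60, -170], "roll": -0.33, "hand": 40}, {"offset": [21, -60, -170], "roll": -0.44, "hand": 40}, {"offset": [21, -60, -170], "roll": -0.55, "hand": 40}, {"offset": [21, -60, -170], "roll": -0.66, "hand": 40}, {"offset": [21, -60, -170], "roll": -0.77, "hand": 40}, {"offset": [21, -60, -170], "roll": -0.88, "hand": 40}, {"offset": [21, -60, -170], "roll": -0.99, "hand": 40}, {"offset": [21, -60, -170], "roll": -1.1, "hand": 40}, {"offset": [21, -60, -170], "roll": -1.21, "hand": 40}, {"offset": [21, -60, -170], "roll": -1.32, "hand": 40}, {"offset": [21, -60, -170], "roll": -1.43, "hand": 40}, {"offset": [21, -60, -170], "roll": -1.54, "hand": 40}, {"offset": [21, -60, -170], "roll": -1.62, "hand": 40}, {"offset": [21, -60, -170], "roll": -1.65, "hand": 40}])

```text
clock: 31.43
tool_pos: [0.4791, -0.1497, 0.1902]
orientation: [-180.0, 0.1, 0.2]
force: [-0.6, 1.0, -2.6]
opening: 0.0562
```

Run:
```python
from h import *
to((.601,.0409,.19,87.3))
```

```text
t31.4 pose [ 0.4791 -0.1497  0.1902] [-1.8e+02  1.0e-01  2.0e-01] F [-0.6  1.  -2.6] open 56.2 j [  5.   6. -25.  -0. -59.  85.]
(0.601, 0.0409, 0.19, 87.3) -> [122.6, -190.1, 0.2] roll -1.52
```

>>> jog_arm(motion=[{"offset": [3, -5, 0], "roll": -0.11, "hand": 40}, {"offset": [8, -12, 0], "roll": -0.22, "hand": 40}, {"offset": [14, -22, 0], "roll": -0.33, "hand": 40}, {"offset": [22, -34, 0], "roll": -0.44, "hand": 40}, {"offset": [30, -46, 0], "roll": -0.55, "hand": 40}, {"offset": [38, -59, 0], "roll": -0.66, "hand": 40}, {"offset": [47, -72, 0], "roll": -0.77, "hand": 40}, {"offset": [56, -86, 0], "roll": -0.88, "hand": 40}, {"offset": [65, -100, 0], "roll": -0.99, "hand": 40}, {"offset": [74, -114, 0], "roll": -1.1, "hand": 40}, {"offset": [83, -128, 0], "roll": -1.21, "hand": 40}, {"offset": [92, -142, 0], "roll": -1.32, "hand": 40}, {"offset": [101, -156, 0], "roll": -1.43, "hand": 40}, {"offset": [109, -169, 0], "roll": -1.52, "hand": 40}, {"offset": [117, -181, 0], "roll": -1.52, "hand": 40}, {"offset": [122, -189, 0], "roll": -1.52, "hand": 40}, {"offset": [123, -190, 10], "roll": -1.52, "hand": 40}, {"offset": [123, -190, 25], "roll": -1.52, "hand": 40}, {"offset": [123, -190, 35], "roll": -1.52, "hand": 40}, {"offset": [123, -190, 35], "roll": -1.52, "hand": 40}])

```text
clock: 33.1
tool_pos: [0.6009, 0.0393, 0.1527]
orientation: [-179.7, 0.1, 86.9]
force: [0.1, 0.3, -3.5]
opening: 0.0557
```

>>> jog_arm(motion=[{"offset": [0, 0, 0], "roll": 0, "hand": 40}, {"offset": [0, 0, 0], "roll": 0, "hand": 40}])

```text
clock: 33.27
tool_pos: [0.6033, 0.0397, 0.1563]
orientation: [180.0, 0.0, 87.0]
force: [-0.0, -0.0, -2.8]
opening: 0.0557
```

Run:
```python
from h import *
to((.601,.0409,.1315,87.3))
```

```text
t33.3 pose [0.6033 0.0397 0.1563] [180.   0.  87.] F [-0.  -0.  -2.8] open 55.7 j [ 22.  18. -15.   0. -58. 155.]
(0.601, 0.0409, 0.1315, 87.3) -> [1.0, -2.3, 24.8] roll -0.005
```

>>> jog_arm(motion=[{"offset": [1, -2, 7], "roll": -0.005, "hand": 40}, {"offset": [1, -2, 12], "roll": -0.005, "hand": 40}, {"offset": [1, -2, 15], "roll": -0.005, "hand": 40}, {"offset": [1, -2, 18], "roll": -0.005, "hand": 40}, {"offset": [1, -2, 20], "roll": -0.005, "hand": 40}, {"offset": [1, -2, 22], "roll": -0.005, "hand": 40}, {"offset": [1, -2, 24], "roll": -0.005, "hand": 40}, {"offset": [1, -2, 25], "roll": -0.005, "hand": 40}, {"offset": [1, -2, 25], "roll": -0.005, "hand": 40}, {"offset": [1, -2, 25], "roll": -0.005, "hand": 40}])

```text
clock: 34.1
tool_pos: [0.6015, 0.0418, 0.1334]
orientation: [179.9, -0.0, 87.4]
force: [-7.4, 4.7, 15.7]
opening: 0.0559
```

It's about 2 mm high, with 16 N up and a side force of (-7.4, +4.7), so the notch is rubbing on the key. I'll ease up a little, shift with the force and press again.

>>> jog_arm(motion=[{"offset": [0, 0, -3], "roll": 0, "hand": 40}, {"offset": [1, -2, -3], "roll": 0, "hand": 40}, {"offset": [1, -2, -3], "roll": 0, "hand": 40}, {"offset": [1, -2, -1], "roll": 0, "hand": 40}, {"offset": [1, -2, 0], "roll": 0, "hand": 40}, {"offset": [1, -2, 1], "roll": 0, "hand": 40}, {"offset": [1, -2, 1], "roll": 0, "hand": 40}, {"offset": [1, -2, 1], "roll": 0, "hand": 40}])

```text
clock: 34.77
tool_pos: [0.5995, 0.0424, 0.1331]
orientation: [179.9, 0.0, 87.4]
force: [-11.8, 3.6, 25.4]
opening: 0.0557
```

>>> jog_arm(motion=[{"offset": [0, 1, -1.5], "roll": 0, "hand": 40}, {"offset": [0, 1, -1.5], "roll": 0, "hand": 40}, {"offset": [0, 1, -1.5], "roll": 0, "hand": 80}, {"offset": [0, 1, -1.5], "roll": 0, "hand": 80}, {"offset": [0, 1, -1.5], "roll": 0, "hand": 80}, {"offset": [0, 1, -1.5], "roll": 0, "hand": 80}, {"offset": [0, 1, -1.5], "roll": 0, "hand": 80}, {"offset": [0, 1, -20], "roll": 0, "hand": 87}, {"offset": [0, 1, -55], "roll": 0, "hand": 87}, {"offset": [0, 1, -90], "roll": 0, "hand": 87}, {"offset": [0, -35, -130], "roll": 0, "hand": 87}, {"offset": [0, -70, -150], "roll": 0, "hand": 87}, {"offset": [0, -105, -150], "roll": 0, "hand": 87}, {"offset": [0, -140, -150], "roll": 0, "hand": 87}, {"offset": [10, -175, -150], "roll": 0, "hand": 87}, {"offset": [20, -185, -150], "roll": 0, "hand": 87}, {"offset": [20, -185, -150], "roll": 0, "hand": 87}, {"offset": [20, -185, -150], "roll": 0, "hand": 87}])

```text
clock: 36.27
tool_pos: [0.4151, 0.0713, 0.2805]
orientation: [179.9, -0.1, 87.4]
force: [-0.2, -0.1, -0.6]
opening: 0.0871
```

Run:
```python
from h import *
to((.42,.09,.28,87))
t=snap('top','t16.png'); s=snap('side','s16.png')
u,v=proj(s,[.60,.03,.09])[0].astype(int)
a=cv2.resize(s['img'][v-55:v+65,u-45:u+55][:,:,::-1],None,fx=5,fy=5,interpolation=cv2.INTER_CUBIC)
b=cv2.resize(t['img'][215:270,225:315][:,:,::-1],None,fx=3.3,fy=3.3,interpolation=cv2.INTER_CUBIC)
m=np.zeros((600,800,3),np.uint8); m[:,:500]=a; m[:b.shape[0],500:500+b.shape[1]]=b[:,:300]
cc=cv2.resize(t['img'][290:375,165:325][:,:,::-1],(300,160)); m[300:460,500:]=cc
cv2.imwrite('pics/m16.png',m); print(u,v)
# predicted edges of trays at key end in the side view for seat pose
U=np.array([.047,.9989,0]);V=np.array([.9989,-.047,0]);S=np.array([.6012,.0407,.038])
for z in(0,.036,.072,.108,.116): print(z,(5*(proj(s,[S-.05*U-.028*V+[0,0,z],S-.05*U+.028*V+[0,0,z]])-[u-45,v-55])).round(0).tolist())
```

```text
t36.3 pose [0.4151 0.0713 0.2805] [ 1.799e+02 -1.000e-01  8.740e+01] F [-0.2 -0.1 -0.6] open 87.1 j [ 37.  -6. -25.   0. -71. 141.]
(0.42, 0.09, 0.28, 87) -> [18.9, 4.0, 0.5] roll 0.008
293 233
0 [[228.0, 427.0], [325.0, 383.0]]
0.036 [[225.0, 369.0], [323.0, 325.0]]
0.072 [[221.0, 309.0], [322.0, 265.0]]
0.108 [[218.0, 247.0], [320.0, 203.0]]
0.116 [[217.0, 233.0], [319.0, 189.0]]
```

View pics/m16.png

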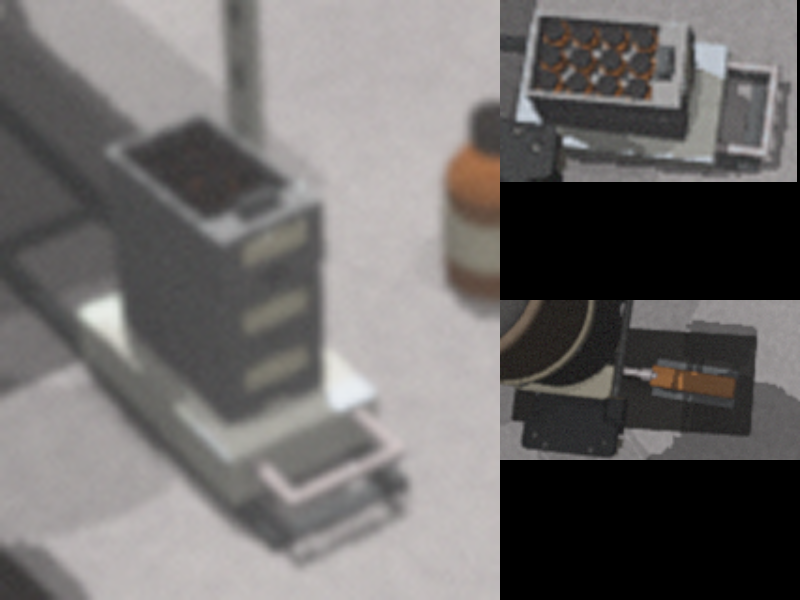

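The stack is square, and the bottom tray matches the prediction. The label spacing is 58 px (lower pair) against about 70 px (upper pair) in the crop, so the top tray may ride a few mm high. I'll measure that from an intensity profile down the front face.

Run:
```python
from h import *
s=snap('side'); g=cv2.cvtColor(s['img'],cv2.COLOR_RGB2GRAY).astype(np.float32)
U=np.array([.047,.9989,0]);V=np.array([.9989,-.047,0]);S=np.array([.6012,.0407,.038])
Z=np.arange(-.004,.124,.002); 
for nm,vs in(('left',(-.018,-.014)),('mid',(-.006,0,.006)),('right',(.014,.018))):
    r=np.mean([[cv2.getRectSubPix(g,(1,1),tuple(map(float,proj(s,S-.05*U+v*V+[0,0,z])[0])))[0,0] for z in Z] for v in vs],0)
    print(nm,[(int(round(z*1e3)),int(a)) for z,a in zip(Z,r)])
    b=r-60;
```

```text
left [(-4, 154), (-2, 141), (0, 127), (2, 112), (4, 98), (6, 87), (8, 84), (10, 82), (12, 83), (14, 84), (16, 87), (18, 93), (20, 100), (22, 105), (24, 109), (26, 109), (28, 107), (30, 101), (32, 94), (34, 87), (36, 83), (38, 81), (40, 81), (42, 82), (44, 82), (46, 82), (48, 83), (50, 86), (52, 92), (54, 98), (56, 103), (58, 107), (60, 107), (62, 104), (64, 99), (66, 93), (68, 87), (70, 83), (72, 82), (74, 81), (76, 81), (78, 81), (80, 81), (82, 82), (84, 82), (86, 83), (88, 84), (90, 86), (92, 92), (94, 98), (96, 100), (98, 102), (100, 103), (102, 101), (104, 99), (106, 99), (108, 104), (110, 119), (112, 134), (114, 144), (116, 141), (118, 130), (120, 114), (122, 101)]
mid [(-4, 150), (-2, 140), (0, 130), (2, 120), (4, 109), (6, 98), (8, 89), (10, 84), (12, 83), (14, 87), (16, 94), (18, 104), (20, 112), (22, 118), (24, 120), (26, 120), (28, 117), (30, 109), (32, 101), (34, 93), (36, 87), (38, 83), (40, 81), (42, 80), (44, 80), (46, 82), (48, 86), (50, 92), (52, 102), (54, 111), (56, 118), (58, 121), (60, 120), (62, 117), (64, 111), (66, 101), (68, 93), (70, 86), (72, 83), (74, 81), 
[... 249 characters left out ...]
 103), (122, 98)]
right [(-4, 150), (-2, 136), (0, 121), (2, 106), (4, 95), (6, 89), (8, 86), (10, 84), (12, 84), (14, 87), (16, 92), (18, 97), (20, 101), (22, 104), (24, 105), (26, 103), (28, 99), (30, 93), (32, 88), (34, 85), (36, 84), (38, 83), (40, 82), (42, 83), (44, 83), (46, 84), (48, 86), (50, 90), (52, 97), (54, 103), (56, 106), (58, 107), (60, 107), (62, 103), (64, 95), (66, 89), (68, 84), (70, 81), (72, 81), (74, 83), (76, 83), (78, 83), (80, 84), (82, 83), (84, 82), (86, 84), (88, 89), (90, 95), (92, 103), (94, 110), (96, 114), (98, 116), (100, 116), (102, 115), (104, 110), (106, 105), (108, 107), (110, 118), (112, 135), (114, 149), (116, 159), (118, 165), (120, 169), (122, 172)]
```

Run:
```python
from h import *
s=snap('side'); g=cv2.cvtColor(s['img'],cv2.COLOR_RGB2GRAY).astype(np.float32)
U=np.array([.047,.9989,0]);V=np.array([.9989,-.047,0]);S=np.array([.6012,.0407,.038])
I=lambda P:cv2.getRectSubPix(g,(1,1),tuple(map(float,proj(s,P)[0])))[0,0]
def prof(f,zs,R): return np.mean([[I(f(t,z)) for t in R] for z in zs],0)
R=np.arange(-.024,.025,.002)
print('V',(R*1e3).round().astype(int).tolist())
for z0 in(.0245,.059,.0995):
    r=prof(lambda t,z:S-.05*U+t*V+[0,0,z],(z0-.003,z0,z0+.003),R); w=np.clip(r-95,0,None); print('label',z0,r.astype(int).tolist(),'centroid mm',round(float((w*R).sum()/w.sum()*1e3),2))
R=np.arange(.036,.066,.002); print('U',(R*1e3).round().astype(int).tolist())
for z0 in(.010,.018,.026,.046,.054,.062,.084,.092,.098,.104):
    r=prof(lambda t,z:S+t*U-.028*V+[0,0,z],(z0-.002,z0,z0+.002),R); print(z0,r.astype(int).tolist())
R=np.arange(.016,.044,.002); print('V right edge',(R*1e3).round().astype(int).tolist())
for z0 in(.012,.02,.028,.046,.054,.062,.086,.092,.098,.104):
    r=prof(lambda t,z:S-.05*U+t*V+[0,0,z],(z0-.002,z0,z0+.002),R); print(z0,r.astype(int).tolist())
```

```text
V [-24, -22, -20, -18, -16, -14, -12, -10, -8, -6, -4, -2, 0, 2, 4, 6, 8, 10, 12, 14, 16, 18, 20, 22, 24]
label 0.0245 [82, 85, 90, 101, 109, 115, 117, 117, 117, 118, 119, 120, 120, 118, 117, 117, 117, 116, 114, 111, 103, 95, 89, 94, 114] centroid mm 0.43
label 0.059 [80, 82, 87, 95, 107, 113, 115, 116, 116, 116, 118, 121, 119, 119, 120, 119, 118, 118, 118, 113, 107, 98, 90, 89, 96] centroid mm 0.48
label 0.0995 [82, 83, 86, 92, 102, 111, 118, 122, 124, 125, 126, 129, 128, 125, 123, 122, 122, 122, 121, 120, 117, 109, 98, 89, 93] centroid mm 1.46
U [36, 38, 40, 42, 44, 46, 48, 50, 52, 54, 56, 58, 60, 62, 64, 66]
0.01 [80, 83, 90, 96, 117, 140, 164, 187, 206, 208, 207, 197, 180, 161, 143, 129]
0.018 [77, 81, 86, 96, 114, 127, 139, 145, 141, 133, 126, 119, 114, 111, 107, 103]
0.026 [75, 78, 80, 84, 87, 90, 94, 98, 100, 102, 100, 99, 96, 95, 94, 94]
0.046 [75, 75, 76, 77, 78, 80, 82, 85, 88, 90, 91, 93, 93, 93, 93, 93]
0.054 [76, 77, 77, 78, 78, 78, 81, 83, 84, 84, 83, 83, 82, 80, 78, 76]
0.062 [76, 74, 73, 73, 74, 74, 73, 72, 72, 70, 70, 69, 67, 65, 64, 64]
0.084 [76, 76, 76, 76, 76, 75
[... 361 characters left out ...]
4, 192, 212, 221, 220, 210, 199, 191, 188]
0.02 [101, 94, 90, 97, 121, 154, 187, 198, 199, 192, 189, 188, 188, 187]
0.028 [100, 93, 87, 90, 107, 132, 158, 173, 181, 183, 185, 185, 185, 187]
0.046 [84, 84, 84, 88, 99, 123, 150, 171, 183, 184, 186, 187, 186, 185]
0.054 [104, 96, 90, 90, 96, 120, 147, 170, 181, 187, 189, 188, 187, 187]
0.062 [103, 94, 88, 88, 95, 121, 148, 172, 182, 187, 189, 188, 186, 185]
0.086 [86, 86, 85, 87, 90, 103, 125, 153, 171, 182, 186, 186, 187, 188]
0.092 [104, 99, 93, 87, 91, 106, 131, 157, 175, 185, 185, 186, 187, 187]
0.098 [118, 109, 98, 89, 92, 106, 130, 158, 176, 185, 186, 187, 188, 188]
0.104 [111, 105, 97, 91, 96, 110, 134, 159, 176, 185, 188, 188, 188, 188]
```

The top tray is seated at neither height cleanly. Its front end reads 3–5 mm high, and its edge and label sit 1–1.5 mm to +V relative to the two below. The notch is therefore caught on the key's step. The half turn probably flipped a small jaw-centre offset, so I'll regrasp with the same hand orientation as tray B.

>>> jog_arm(motion=[{"offset": [-30, 0, 0], "roll": 0.1, "hand": 87}, {"offset": [-60, 0, 0], "roll": 0.2, "hand": 87}, {"offset": [-90, 0, 0], "roll": 0.32, "hand": 87}, {"offset": [-100, 0, 0], "roll": 0.44, "hand": 87}, {"offset": [-100, 0, 0], "roll": 0.56, "hand": 87}, {"offset": [-100, 0, 0], "roll": 0.68, "hand": 87}, {"offset": [-100, 0, 0], "roll": 0.8, "hand": 87}, {"offset": [-100, 0, 0], "roll": 0.92, "hand": 87}, {"offset": [-100, 0, 0], "roll": 1.04, "hand": 87}, {"offset": [-100, 0, 0], "roll": 1.16, "hand": 87}, {"offset": [-100, 0, 0], "roll": 1.28, "hand": 87}, {"offset": [-100, 0, 0], "roll": 1.4, "hand": 87}, {"offset": [-100, 0, 0], "roll": 1.52, "hand": 87}, {"offset": [-100, 0, 0], "roll": 1.57, "hand": 87}, {"offset": [-100, 0, 0], "roll": 1.57, "hand": 87}])

```text
clock: 37.72
tool_pos: [0.4111, -0.0294, 0.2794]
orientation: [180.0, 0.1, -2.8]
force: [-0.6, -0.5, -0.2]
opening: 0.0869
```

>>> jog_arm(motion=[{"offset": [0, 0, 0], "roll": 0.12, "hand": 87}, {"offset": [0, 0, 0], "roll": 0.24, "hand": 87}, {"offset": [0, 0, 0], "roll": 0.36, "hand": 87}, {"offset": [0, 0, 0], "roll": 0.48, "hand": 87}, {"offset": [0, 0, 0], "roll": 0.6, "hand": 87}, {"offset": [0, 0, 0], "roll": 0.72, "hand": 87}, {"offset": [0, 0, 0], "roll": 0.84, "hand": 87}, {"offset": [0, 0, 0], "roll": 0.96, "hand": 87}, {"offset": [0, 0, 0], "roll": 1.08, "hand": 87}, {"offset": [0, 0, 0], "roll": 1.2, "hand": 87}, {"offset": [0, 0, 0], "roll": 1.32, "hand": 87}, {"offset": [0, 0, 0], "roll": 1.44, "hand": 87}, {"offset": [0, 0, 0], "roll": 1.56, "hand": 87}, {"offset": [0, 0, 0], "roll": 1.57, "hand": 87}, {"offset": [0, 0, 0], "roll": 1.57, "hand": 87}])

```text
clock: 38.97
tool_pos: [0.4109, -0.0292, 0.2796]
orientation: [180.0, -0.0, -92.4]
force: [0.2, 0.6, 0.2]
opening: 0.0871
```

Run:
```python
from h import *
to((.6005,.0415,.25,-92.7),(.6005,.0415,.133,-92.7))
```

```text
t39.0 pose [ 0.4109 -0.0292  0.2796] [180.   -0.  -92.4] F [0.2 0.6 0.2] open 87.1 j [ 24.  -7. -26.   0. -71. -26.]
(0.6005, 0.0415, 0.25, -92.7) -> [-78.5, -186.5, 29.6] roll 0.006
(0.6005, 0.0415, 0.133, -92.7) -> [-78.5, -186.5, 146.6] roll 0.006
```

>>> jog_arm(motion=[{"offset": [-15, -36, 5], "roll": 0.006, "hand": 87}, {"offset": [-30, -72, 10], "roll": 0.006, "hand": 87}, {"offset": [-45, -108, 20], "roll": 0.006, "hand": 87}, {"offset": [-60, -144, 30], "roll": 0.006, "hand": 87}, {"offset": [-74, -175, 30], "roll": 0.006, "hand": 87}, {"offset": [-78, -186, 30], "roll": 0.006, "hand": 87}, {"offset": [-78, -186, 30], "roll": 0.006, "hand": 87}, {"offset": [-78, -186, 60], "roll": 0.006, "hand": 87}, {"offset": [-78, -186, 95], "roll": 0.006, "hand": 87}, {"offset": [-78, -186, 125], "roll": 0.006, "hand": 87}, {"offset": [-78, -186, 146], "roll": 0.006, "hand": 87}, {"offset": [-78, -186, 146], "roll": 0.006, "hand": 87}, {"offset": [-78, -186, 146], "roll": 0.006, "hand": 87}])

```text
clock: 40.05
tool_pos: [0.5991, 0.0399, 0.1338]
orientation: [179.9, -0.1, -92.8]
force: [0.2, 0.4, 1.2]
opening: 0.0875
```

>>> jog_arm(motion=[{"offset": [0, 0, 0], "roll": 0, "hand": 40}, {"offset": [0, 0, 0], "roll": 0, "hand": 40}, {"offset": [0, 0, 0], "roll": 0, "hand": 40}, {"offset": [0, 0, 0], "roll": 0, "hand": 40}, {"offset": [0, 0, 0], "roll": 0, "hand": 40}, {"offset": [0, 0, 0], "roll": 0, "hand": 40}, {"offset": [0, 0, 0], "roll": 0, "hand": 40}, {"offset": [0, 0, 0], "roll": 0, "hand": 40}, {"offset": [0, 0, 0], "roll": 0, "hand": 40}])

```text
clock: 40.8
tool_pos: [0.6003, 0.0406, 0.1346]
orientation: [-180.0, 0.0, -92.9]
force: [-1.3, -0.2, 5.9]
opening: 0.0557
```

>>> jog_arm(motion=[{"offset": [0, 0, -3], "roll": 0, "hand": 40}, {"offset": [0, 0, -3], "roll": 0, "hand": 40}, {"offset": [0, 0, -2], "roll": 0, "hand": 40}, {"offset": [0, 0, -1], "roll": 0, "hand": 40}, {"offset": [0, 0, 0], "roll": 0, "hand": 40}, {"offset": [0, 0, 1], "roll": 0, "hand": 40}, {"offset": [0, 0, 2], "roll": 0, "hand": 40}, {"offset": [0, 0, 2], "roll": 0, "hand": 40}])

```text
clock: 41.47
tool_pos: [0.5998, 0.0404, 0.1343]
orientation: [-180.0, -0.0, -92.9]
force: [-8.9, 1.7, 18.7]
opening: 0.0557
```

Still on the step. Dead reckoning and the side view both suggest the tray is 1–2 mm too far inward. I'll shift it out by 2 mm and press again.

>>> jog_arm(motion=[{"offset": [0, 0, -4], "roll": 0, "hand": 40}, {"offset": [2, 0, -5], "roll": 0, "hand": 40}, {"offset": [2, 0, -5], "roll": 0, "hand": 40}, {"offset": [2, 0, -3], "roll": 0, "hand": 40}, {"offset": [2, 0, -2], "roll": 0, "hand": 40}, {"offset": [2, 0, -1], "roll": 0, "hand": 40}, {"offset": [2, 0, 0], "roll": 0, "hand": 40}, {"offset": [2, 0, 0], "roll": 0, "hand": 40}])

```text
clock: 42.13
tool_pos: [0.6005, 0.039, 0.1345]
orientation: [-179.9, 0.0, -92.9]
force: [-8.6, 4.5, 19.9]
opening: 0.0559
```

>>> jog_arm(motion=[{"offset": [0, 0, -2], "roll": 0, "hand": 40}, {"offset": [0, 0, -2], "roll": 0, "hand": 62}, {"offset": [0, 0, -2], "roll": 0, "hand": 62}, {"offset": [0, 0, -2], "roll": 0, "hand": 62}, {"offset": [0, 0, -2], "roll": 0, "hand": 62}, {"offset": [0, 0, -2], "roll": 0, "hand": 62}, {"offset": [0, 0, -2], "roll": 0, "hand": 62}])

```text
clock: 42.72
tool_pos: [0.5998, 0.0384, 0.1336]
orientation: [180.0, -0.0, -92.9]
force: [0.7, 0.5, -0.7]
opening: 0.0624
```

```bash
cat >> h.py <<'E'
def labels():
    s=snap('side'); g=cv2.cvtColor(s['img'],cv2.COLOR_RGB2GRAY).astype(np.float32)
    U=np.array([.047,.9989,0]);V=np.array([.9989,-.047,0]);S=np.array([.6012,.0407,.038])
    I=lambda P:cv2.getRectSubPix(g,(1,1),tuple(map(float,proj(s,P)[0])))[0,0]
    for z0 in(.0245,.059,.0965):
        out=[]
        for v in(-.009,.009):
            Z=np.arange(z0-.016,z0+.0165,.001); r=np.array([np.mean([I(S-.05*U+(v+d)*V+[0,0,z]) for d in(-.003,0,.003)]) for z in Z])
            w=np.clip(r-98,0,None); 
            if z0>.09: w[Z>.1075]=0
            out.append((w*Z).sum()/w.sum()*1e3)
        zc=np.mean(out)/1e3; R=np.arange(-.022,.0225,.001); r=np.array([np.mean([I(S-.05*U+t*V+[0,0,zc+d]) for d in(-.002,0,.002)]) for t in R]); w=np.clip(r-98,0,None)
        e=np.arange(.018,.04,.0005); q=np.array([I(S-.05*U+t*V+[0,0,zc]) for t in e])
        w[R>.021]=0
        print('label z L/R',np.round(out,1),'v',round((w*R).sum()/w.sum()*1e3,2),'right edge',round(e[np.where((q>137))[0][0]]*1e3,1))
E
python3 -c "
from h import *
labels()"
```

```text
label z L/R [24.9 24.1] v -0.59 right edge 28.5
label z L/R [58.6 58.7] v 0.07 right edge 29.0
label z L/R [97.1 97.7] v 1.72 right edge 29.5
```

Run:
```python
import h,cv2
from h import *
real=h.snap('side')
labels()
im=cv2.imread('pics/s16.png')[:,:,::-1]
h.snap=lambda n,f=None: dict(real,img=np.ascontiguousarray(im))
print('old');labels()
```

```text
label z L/R [24.9 24.3] v -0.94 right edge 28.5
label z L/R [58.6 58.6] v 0.18 right edge 29.0
label z L/R [97.1 97.6] v 1.97 right edge 29.5
old
label z L/R [24.8 24.1] v -0.65 right edge 26.0
label z L/R [58.7 58.8] v 0.29 right edge 27.5
label z L/R [99.5 98.7] v 1.38 right edge 28.5
```

```bash
cat > tilt.py <<'E'
from h import *
def tilt(s,top=.108,us=np.arange(-.045,.0451,.01)):
    g=cv2.cvtColor(np.ascontiguousarray(s['img']),cv2.COLOR_RGB2GRAY).astype(np.float32)
    U=np.array([.047,.9989,0]);V=np.array([.9989,-.047,0]);S=np.array([.6012,.0407,.038])
    I=lambda P:cv2.getRectSubPix(g,(1,1),tuple(map(float,proj(s,P)[0])))[0,0]
    Z=np.arange(top-.014,top+.0125,.0005); o=[]
    for u in us:
        r=np.array([np.mean([I(S+(u+d)*U-.028*V+[0,0,z]) for d in(-.002,0,.002)]) for z in Z])
        i=np.argmax(np.diff(r)[:]); k=np.diff(r); w=np.clip(k,0,None); w[:max(0,i-6)]=0; w[i+7:]=0; o.append((w*Z[1:]).sum()/w.sum()*1e3)
    p=np.polyfit(us,np.array(o)/1e3,1); print(np.round(o,1),'slope rad',p[0].round(3),'rms',np.std(np.polyval(p,us)*1e3-o).round(2),'front/back',(np.polyval(p,[-.05,.05])*1e3).round(1))
E
python3 - <<'E'
from tilt import *
r=snap('side')
im=lambda f:dict(r,img=cv2.imread('pics/'+f)[:,:,::-1])
print('3 trays');tilt(im('s16.png')); print('now');tilt(r,us=np.array([-.045,-.04,-.035,-.03,.03,.035,.04,.045]))
print('1 tray');tilt(im('s11.png'),.036)
# top view: edges of A's key end vs prediction for s16 time
E
```

```text
3 trays
[110.5 108.6 107.9 106.4 107.1 104.2 105.8 103.7 104.1 103. ] slope rad -0.076 rms 0.77 front/back [109.9 102.3]
now
[109.9 108.  106.3 109.  108.5 106.5 106.2 118.8] slope rad 0.028 rms 3.71 front/back [107.8 110.6]
1 tray
[27.5 23.9 29.6 26.6 37.9 34.2 47.9 43.4 33.9 25.1] slope rad 0.108 rms 6.99 front/back [27.6 38.4]
```

Run:
```python
from h import *
r=snap('top'); 
def im(f): return cv2.cvtColor(cv2.imread('pics/'+f)[:,:,::-1].copy(),cv2.COLOR_RGB2GRAY).astype(np.float32)
for f,c,z in(('t4.png',None,0),('t11.png',(277.2,241.5),.082),('t13.png',(276.4,238.3),.118),('t16.png',(275,233.2),.154)):
    if c is None: continue
    p=cv2.getRectSubPix(im(f),(17,23),c); print(f,c,ray(r,c,z)[0].round(4)); print(p.round(0).astype(int))
```

```text
t11.png (277.2, 241.5) [0.5977 0.0012 0.082 ]
[[ 89  94 100 103 107 117 149 166 170 172 178 179 180 181 175 189 197]
 [ 63  61  59  62  65  84 136 159 163 162 165 165 166 162 147 181 199]
 [ 65  64  62  63  64  93 143 163 164 160 161 160 163 152 125 167 198]
 [ 67  67  67  66  69 102 153 165 164 162 163 162 163 147 109 145 191]
 [ 69  68  68  67  73 100 153 164 164 164 163 164 162 140 100 133 181]
 [ 69  65  68  68  80 104 147 158 159 158 160 162 161 134  96 128 163]
 [ 66  59  63  71  85 107 127 131 132 134 140 158 159 127  92 128 150]
 [ 68  59  65  74  80 106 110 107 106 102 111 151 157 119  91 135 151]
 [ 68  62  66  67  79 108 107 103  98  84  95 149 158 117  93 135 152]
 [ 67  62  62  68  96 116 108 102  94  86  98 152 159 119  94 135 151]
 [ 68  67  68  81 118 122 109 100  90  90 114 155 156 117  98 137 151]
 [ 67  68  68  86 111 110 106 100  85  94 138 160 146 113 106 142 153]
 [ 65  65  66  88 102 102 103  99  79  92 150 164 139 112 110 143 154]
 [ 64  66  70  88 106 103  99  94  75  89 149 163 134 107 112 142 158]
 [ 70  68  71  81 103  98  86  83  73  93 150 161 124 102 12
[... 3246 characters left out ...]
 58  62  93 107 103 102  91  85  84 147 166 131  92  72  62]
 [ 61  64  64  69  91  96  92  91  79  75  87 146 170 130  85  72  64]
 [ 63  72  81  72  93  93  77  71  63  73 115 154 167 133  91  73  65]
 [ 74  85  84  71 101 102  82  74  67  82 141 163 161 131  87  72  67]
 [ 63  64  73 102 132 129 124 122 122 119 152 164 156 130  89  63  67]
 [ 64  64  66 114 150 164 163 163 164 160 165 162 145 121  91  68  79]
 [ 66  66  50  83 147 165 162 162 163 162 163 163 140 122  91  73  87]
 [ 71  65  53  86 145 162 162 160 161 162 163 161 128 103  75  76  98]
 [ 65  57  72  98 147 164 161 161 160 160 161 163 127  86  65  81 108]
 [ 77  72  98 110 147 165 164 161 162 159 163 164 118  63  55  81 109]]
```

The evidence is mixed but fits the front end sitting about 4 mm up on the key's step. The contact forces push toward +U, so I'll regrip, press lightly and slide inward in small steps, watching for the drop.

>>> jog_arm(motion=[{"offset": [0, 0, 0], "roll": 0, "hand": 40}, {"offset": [0, 0, 0], "roll": 0, "hand": 40}, {"offset": [0, 0, 0], "roll": 0, "hand": 40}, {"offset": [0, 0, 0], "roll": 0, "hand": 40}, {"offset": [0, 0, 0], "roll": 0, "hand": 40}, {"offset": [-2, 0, -1], "roll": 0, "hand": 40}, {"offset": [-2, 0, -1], "roll": 0, "hand": 40}, {"offset": [-3, 0, 1], "roll": 0, "hand": 40}, {"offset": [-3, 0, 1], "roll": 0, "hand": 40}])

```text
clock: 43.72
tool_pos: [0.5998, 0.0415, 0.1329]
orientation: [180.0, -0.0, -92.9]
force: [-2.7, 0.3, 1.9]
opening: 0.0558
```

>>> jog_arm(motion=[{"offset": [-0.5, 0, 0], "roll": 0, "hand": 40}, {"offset": [-1, 0, 0], "roll": 0, "hand": 40}, {"offset": [-1, 0, 0], "roll": 0, "hand": 40}])

```text
clock: 43.97
tool_pos: [0.5999, 0.0424, 0.133]
orientation: [180.0, -0.0, -92.9]
force: [-2.0, -1.1, 2.2]
opening: 0.0561
```

>>> jog_arm(motion=[{"offset": [-0.5, 0, 0], "roll": 0, "hand": 40}, {"offset": [-1, 0, 0], "roll": 0, "hand": 40}, {"offset": [-1, 0, 0], "roll": 0, "hand": 40}])

```text
clock: 44.22
tool_pos: [0.5999, 0.0435, 0.1329]
orientation: [180.0, -0.0, -92.9]
force: [-2.8, -1.8, 2.9]
opening: 0.0559
```

>>> jog_arm(motion=[{"offset": [-0.5, 0, 0], "roll": 0, "hand": 40}, {"offset": [-1, 0, 0], "roll": 0, "hand": 40}, {"offset": [-1, 0, 0], "roll": 0, "hand": 40}])

```text
clock: 44.47
tool_pos: [0.6, 0.0446, 0.1329]
orientation: [180.0, -0.0, -92.9]
force: [-4.5, -2.1, 2.9]
opening: 0.0558
```

```bash
python3 -c "
from h import *
to((.6,.04,.13,-92.7)); labels()"
```

```text
t44.5 pose [0.6    0.0446 0.1329] [180.   -0.  -92.9] F [-4.5 -2.1  2.9] open 55.8 j [ 23.  19. -17.  -0. -55. -26.]
(0.6, 0.04, 0.13, -92.7) -> [4.6, -0.2, 2.9] roll -0.004
label z L/R [27.7 28. ] v -3.13 right edge 26.5
label z L/R [62.9 62.2] v -2.58 right edge 26.0
label z L/R [100.7 101. ] v -2.33 right edge 25.0
```

Pushing moved the whole pile, sledge included, about 3 mm inward, so that search told me nothing. I'll release and probe the top rim with the fingertips at the front and rear, which gives the tilt directly. Pressing on the front may also seat it.

>>> jog_arm(motion=[{"offset": [0, 0, -1], "roll": 0, "hand": 75}, {"offset": [0, 0, -1], "roll": 0, "hand": 75}, {"offset": [0, 0, -1], "roll": 0, "hand": 75}, {"offset": [0, 0, -1], "roll": 0, "hand": 75}, {"offset": [0, 0, -1], "roll": 0, "hand": 75}, {"offset": [0, 0, -20], "roll": 0, "hand": 75}, {"offset": [0, 0, -45], "roll": 0, "hand": 75}, {"offset": [0, 0, -55], "roll": 0, "hand": 40}, {"offset": [45, 0, -55], "roll": 0, "hand": 40}, {"offset": [45, 0, -55], "roll": 0, "hand": 40}, {"offset": [45, 0, -55], "roll": 0, "hand": 40}, {"offset": [45, 0, -55], "roll": 0, "hand": 40}, {"offset": [45, 0, -55], "roll": 0, "hand": 40}, {"offset": [45, 0, -55], "roll": 0, "hand": 40}, {"offset": [45, 0, -45], "roll": 0, "hand": 40}, {"offset": [45, 0, -36], "roll": 0, "hand": 40}, {"offset": [45, 0, -32], "roll": 0, "hand": 40}])

```text
clock: 45.93
tool_pos: [0.5969, -0.0001, 0.1627]
orientation: [179.9, -0.0, -92.9]
force: [-0.6, -1.3, 0.3]
opening: 0.0401
```

>>> jog_arm(motion=[{"offset": [0, 0, 2], "roll": 0, "hand": 40}, {"offset": [0, 0, 4], "roll": 0, "hand": 40}, {"offset": [0, 0, 5], "roll": 0, "hand": 40}, {"offset": [0, 0, 6], "roll": 0, "hand": 40}, {"offset": [0, 0, 6], "roll": 0, "hand": 40}])

```text
clock: 46.35
tool_pos: [0.598, -0.0004, 0.1589]
orientation: [-180.0, 0.0, -92.9]
force: [-0.0, 0.5, 0.3]
opening: 0.0399
```

>>> jog_arm(motion=[{"offset": [0, 0, 1], "roll": 0, "hand": 40}, {"offset": [0, 0, 2], "roll": 0, "hand": 40}, {"offset": [0, 0, 3], "roll": 0, "hand": 40}, {"offset": [0, 0, 3], "roll": 0, "hand": 40}])

```text
clock: 46.68
tool_pos: [0.5982, -0.0004, 0.1573]
orientation: [-179.9, -0.0, -92.9]
force: [-3.4, 0.5, 8.2]
opening: 0.0399
```

The front rim reads 0.1463 m against 0.146 nominal, so it's down. Next I'll probe the rear.

>>> jog_arm(motion=[{"offset": [0, 0, -20], "roll": 0, "hand": 40}, {"offset": [0, 0, -25], "roll": 0, "hand": 40}, {"offset": [-40, 0, -25], "roll": 0, "hand": 40}, {"offset": [-80, 0, -25], "roll": 0, "hand": 40}, {"offset": [-90, 0, -25], "roll": 0, "hand": 40}, {"offset": [-90, 0, -20], "roll": 0, "hand": 40}, {"offset": [-90, 0, -9], "roll": 0, "hand": 40}, {"offset": [-90, 0, -6], "roll": 0, "hand": 40}, {"offset": [-90, 0, -4], "roll": 0, "hand": 40}, {"offset": [-90, 0, -2], "roll": 0, "hand": 40}, {"offset": [-90, 0, -1], "roll": 0, "hand": 40}, {"offset": [-90, 0, 0], "roll": 0, "hand": 40}, {"offset": [-90, 0, 0], "roll": 0, "hand": 40}])

```text
clock: 47.77
tool_pos: [0.6024, 0.0885, 0.1573]
orientation: [-180.0, -0.0, -93.0]
force: [-5.4, -0.3, 10.1]
opening: 0.04
```

Front and rear are equal at the nominal height, so all three trays are seated flat. Next is the hook.

>>> jog_arm(motion=[{"offset": [0, 0, -30], "roll": 0, "hand": 50}, {"offset": [0, 0, -60], "roll": 0, "hand": 50}, {"offset": [0, 0, -95], "roll": 0, "hand": 50}, {"offset": [35, 0, -110], "roll": 0, "hand": 50}, {"offset": [70, 0, -110], "roll": 0, "hand": 50}, {"offset": [110, 0, -110], "roll": 0, "hand": 50}, {"offset": [150, 0, -110], "roll": 0, "hand": 50}, {"offset": [180, 0, -110], "roll": 0, "hand": 50}, {"offset": [180, 0, -110], "roll": 0, "hand": 50}])

```text
clock: 48.52
tool_pos: [0.5924, -0.0955, 0.2662]
orientation: [-180.0, -0.0, -93.2]
force: [0.6, 0.6, -0.0]
opening: 0.0499
```

Run:
```python
from h import *
t=snap('top','t20.png');handle(t)
to((.398,.0094,.15,-95.2),(.398,.0094,.0325,-95.2))
labels()
s=snap('side','s20.png')
import tilt; tilt.tilt(s)
```

```text
handle (267.0881652832031, 333.0741271972656) (44.197845458984375, 10.545866012573242) [[0.3977 0.0093 0.05  ]] [[0.3908, 0.0586], [0.4135, 0.0572], [0.4046, -0.0401], [0.382, -0.0382]]
t48.6 pose [ 0.5927 -0.0936  0.2661] [-180.    -0.   -93.2] F [ 0.4 -0.3  0. ] open 49.8 j [ 10.  13.  -7.   0. -71. -13.]
(0.398, 0.0094, 0.15, -95.2) -> [-92.0, 200.2, 116.1] roll 0.035
(0.398, 0.0094, 0.0325, -95.2) -> [-92.0, 200.2, 233.6] roll 0.035
label z L/R [28.  28.1] v -3.31 right edge 24.5
label z L/R [62.5 61.9] v -2.93 right edge 26.0
label z L/R [98.8 97.4] v -1.76 right edge 25.0
[105.7 102.3 101.2 103.1 102.9 100.9 102.6 102.8 102.7 102.1] slope rad -0.015 rms 1.16 front/back [103.4 101.9]
```

The labels now sit at 28, 62 and 98 (spacing 34 and 36) with slope about 0: the pile is seated. Picking up the hook at (0.398, 0.009).

>>> jog_arm(motion=[{"offset": [-18, 40, 0], "roll": 0.01, "hand": 50}, {"offset": [-36, 80, 0], "roll": 0.02, "hand": 50}, {"offset": [-54, 118, 20], "roll": 0.035, "hand": 50}, {"offset": [-72, 156, 50], "roll": 0.035, "hand": 50}, {"offset": [-88, 190, 80], "roll": 0.035, "hand": 50}, {"offset": [-92, 200, 110], "roll": 0.035, "hand": 50}, {"offset": [-92, 200, 140], "roll": 0.035, "hand": 50}, {"offset": [-92, 200, 150], "roll": 0.035, "hand": 50}, {"offset": [-92, 200, 150], "roll": 0.035, "hand": 50}, {"offset": [-92, 200, 150], "roll": 0.035, "hand": 50}])

```text
clock: 49.5
tool_pos: [0.3986, 0.0125, 0.1163]
orientation: [180.0, -0.0, -94.8]
force: [0.0, 0.4, 0.3]
opening: 0.0501
```

```bash
python3 -c "
from h import *
to((.3977,.0093,.0325,-95.2))"
```

```text
t49.5 pose [0.3986 0.0125 0.1163] [180.   -0.  -94.8] F [0.  0.4 0.3] open 50.1 j [ 31.   1. -42.   0. -47. -35.]
(0.3977, 0.0093, 0.0325, -95.2) -> [3.3, 0.6, 83.8] roll 0.007
```

>>> jog_arm(motion=[{"offset": [3, 0, 30], "roll": 0.007, "hand": 50}, {"offset": [3, 0, 60], "roll": 0.007, "hand": 50}, {"offset": [3, 0, 78], "roll": 0.007, "hand": 50}, {"offset": [3, 0, 83], "roll": 0.007, "hand": 50}, {"offset": [3, 0, 83], "roll": 0.007, "hand": 50}, {"offset": [3, 0, 83], "roll": 0.007, "hand": 5}, {"offset": [3, 0, 83], "roll": 0.007, "hand": 5}, {"offset": [3, 0, 83], "roll": 0.007, "hand": 5}, {"offset": [3, 0, 83], "roll": 0.007, "hand": 5}, {"offset": [3, 0, 83], "roll": 0.007, "hand": 5}, {"offset": [3, 0, 83], "roll": 0.007, "hand": 5}, {"offset": [3, 0, 83], "roll": 0.007, "hand": 5}, {"offset": [3, 0, 83], "roll": 0.007, "hand": 5}, {"offset": [3, 0, 83], "roll": 0.007, "hand": 5}])

```text
clock: 50.67
tool_pos: [0.3986, 0.0091, 0.0337]
orientation: [-179.9, 0.0, -95.3]
force: [-1.7, 0.6, 9.7]
opening: 0.0238
```

>>> jog_arm(motion=[{"offset": [0, 0, -20], "roll": 0, "hand": 5}, {"offset": [0, 0, -50], "roll": 0, "hand": 5}, {"offset": [0, 0, -80], "roll": 0, "hand": 5}, {"offset": [0, 0, -95], "roll": 0, "hand": 5}, {"offset": [0, 0, -95], "roll": 0, "hand": 5}])

```text
clock: 51.08
tool_pos: [0.3998, 0.0096, 0.1312]
orientation: [-179.7, 0.2, -95.3]
force: [1.4, -0.2, -2.4]
opening: 0.0237
```

Run:
```python
from h import *
u=np.array([.047,.9989]); seat=np.array([.6012,.0407])+.003*u
loop=seat-.087*u; g=loop-.19*u; print('loop',loop,'grip',g)
to((.45,-.15,.135,-93.5),(g[0],g[1],.13,-92.7),(g[0],g[1],.043,-92.7))
```

```text
loop [ 0.597252  -0.0432076] grip [ 0.588322  -0.2329986]
t51.1 pose [0.3998 0.0096 0.1312] [-179.7    0.2  -95.3] F [ 1.4 -0.2 -2.4] open 23.7 j [ 30.  -0. -41.   0. -49. -35.]
(0.45, -0.15, 0.135, -93.5) -> [154.3, -64.8, -3.8] roll -0.031
(np.float64(0.5883219999999999), np.float64(-0.2329986), 0.13, -92.7) -> [224.1, -210.2, 1.2] roll -0.045
(np.float64(0.5883219999999999), np.float64(-0.2329986), 0.043, -92.7) -> [224.1, -210.2, 88.2] roll -0.045
```

>>> jog_arm(motion=[{"offset": [20, 0, 0], "roll": 0, "hand": 5}, {"offset": [50, -5, 0], "roll": 0, "hand": 5}, {"offset": [85, -15, 0], "roll": -0.01, "hand": 5}, {"offset": [120, -25, 0], "roll": -0.02, "hand": 5}, {"offset": [155, -35, 0], "roll": -0.03, "hand": 5}, {"offset": [190, -43, 0], "roll": -0.03, "hand": 5}, {"offset": [220, -50, 0], "roll": -0.045, "hand": 5}, {"offset": [245, -60, 0], "roll": -0.045, "hand": 5}, {"offset": [252, -85, 0], "roll": -0.045, "hand": 5}, {"offset": [250, -115, 0], "roll": -0.045, "hand": 5}, {"offset": [246, -145, 0], "roll": -0.045, "hand": 5}, {"offset": [238, -175, 0], "roll": -0.045, "hand": 5}, {"offset": [230, -200, 0], "roll": -0.045, "hand": 5}, {"offset": [224, -210, 10], "roll": -0.045, "hand": 5}, {"offset": [224, -210, 30], "roll": -0.045, "hand": 5}, {"offset": [224, -210, 50], "roll": -0.045, "hand": 5}, {"offset": [224, -210, 52], "roll": -0.045, "hand": 5}, {"offset": [224, -210, 52], "roll": -0.045, "hand": 5}])

```text
clock: 52.58
tool_pos: [0.5843, -0.2334, 0.0734]
orientation: [179.7, 0.0, -92.8]
force: [-0.3, 1.0, -2.3]
opening: 0.024
```

Run:
```python
from h import *
to((.5883,-.233,.043,-92.7))
t=snap('top','t21.png')
# loop bar / deck front edge measured along the sledge line at V=+15..20mm
g=cv2.cvtColor(t['img'],cv2.COLOR_RGB2GRAY).astype(np.float32)
U=np.array([.047,.9989,0]);V=np.array([.9989,-.047,0]);S=np.array([.6012,.0407,0])
R=np.arange(-.13,-.05,.003)
for v in(-.018,.018): print([(int(round(r*1e3)),int(cv2.getRectSubPix(g,(1,1),tuple(map(float,proj(t,S+r*U+v*V+[0,0,.034])[0])))[0,0])) for r in R])
```

```text
t52.6 pose [ 0.5843 -0.2334  0.0734] [179.7   0.  -92.8] F [-0.3  1.  -2.3] open 24.0 j [ -4.  25. -16.  -0. -49.   1.]
(0.5883, -0.233, 0.043, -92.7) -> [-0.6, -4.0, 30.4] roll -0.001
[(-130, 99), (-127, 86), (-124, 79), (-121, 86), (-118, 75), (-115, 46), (-112, 34), (-109, 45), (-106, 58), (-103, 92), (-100, 147), (-97, 104), (-94, 40), (-91, 42), (-88, 43), (-85, 48), (-82, 51), (-79, 55), (-76, 59), (-73, 61), (-70, 58), (-67, 63), (-64, 67), (-61, 68), (-58, 71), (-55, 72), (-52, 72)]
[(-130, 146), (-127, 143), (-124, 141), (-121, 143), (-118, 114), (-115, 46), (-112, 39), (-109, 58), (-106, 78), (-103, 107), (-100, 104), (-97, 42), (-94, 40), (-91, 41), (-88, 48), (-85, 50), (-82, 54), (-79, 55), (-76, 59), (-73, 61), (-70, 66), (-67, 66), (-64, 68), (-61, 72), (-58, 72), (-55, 73), (-52, 75)]
```

The loop bar is seen at about −100 mm from the stop-seat reference, so the lip sits over the opening. I'll lower it.

>>> jog_arm(motion=[{"offset": [-2, -4, 8], "roll": 0, "hand": 5}, {"offset": [-2, -4, 16], "roll": 0, "hand": 5}, {"offset": [-2, -4, 24], "roll": 0, "hand": 5}, {"offset": [-2, -4, 30], "roll": 0, "hand": 5}, {"offset": [-2, -4, 30], "roll": 0, "hand": 5}, {"offset": [-2, -4, 30], "roll": 0, "hand": 5}])

```text
clock: 53.13
tool_pos: [0.59, -0.232, 0.0454]
orientation: [179.9, -0.0, -92.8]
force: [-0.1, 0.0, -2.0]
opening: 0.0237
```

>>> jog_arm(motion=[{"offset": [-3, 0, 0], "roll": 0, "hand": 5}, {"offset": [-6, 0, 0], "roll": 0, "hand": 5}, {"offset": [-9, 0, 0], "roll": 0, "hand": 5}, {"offset": [-12, 0, 0], "roll": 0, "hand": 5}, {"offset": [-16, 0, 0], "roll": 0, "hand": 5}, {"offset": [-21, 0, 0], "roll": 0, "hand": 5}, {"offset": [-27, 0, 0], "roll": 0, "hand": 5}, {"offset": [-34, 0, 0], "roll": 0, "hand": 5}, {"offset": [-42, 0, 0], "roll": 0, "hand": 5}, {"offset": [-50, 0, 0], "roll": 0, "hand": 5}, {"offset": [-58, 0, 0], "roll": 0, "hand": 5}, {"offset": [-66, 0, 0], "roll": 0, "hand": 5}, {"offset": [-74, 0, 0], "roll": 0, "hand": 5}, {"offset": [-82, 0, 0], "roll": 0, "hand": 5}, {"offset": [-90, 0, 0], "roll": 0, "hand": 5}, {"offset": [-97, 0, 0], "roll": 0, "hand": 5}, {"offset": [-103, 0, 0], "roll": 0, "hand": 5}, {"offset": [-107, 0, 0], "roll": 0, "hand": 5}, {"offset": [-109, 0, 0], "roll": 0, "hand": 5}, {"offset": [-110, 0, 0], "roll": 0, "hand": 5}])

```text
clock: 54.8
tool_pos: [0.5955, -0.1217, 0.0458]
orientation: [180.0, -0.0, -92.7]
force: [0.5, -1.9, -2.6]
opening: 0.0241
```

Run:
```python
from h import *
to((.602,.0684,.045,-92.7))
t=snap('top','t22.png'); g=cv2.cvtColor(t['img'],cv2.COLOR_RGB2GRAY).astype(np.float32)
U=np.array([.047,.9989,0]);V=np.array([.9989,-.047,0]);S=np.array([.6012,.0407,0])
R=np.arange(-.04,.06,.003)
for v in(-.018,.018): print([(int(round(r*1e3)),int(cv2.getRectSubPix(g,(1,1),tuple(map(float,proj(t,S+r*U+v*V+[0,0,.034])[0])))[0,0])) for r in R])
```

```text
t54.8 pose [ 0.5955 -0.1217  0.0458] [180.   -0.  -92.7] F [ 0.5 -1.9 -2.6] open 24.1 j [  7.  25. -21.  -0. -44. -10.]
(0.602, 0.0684, 0.045, -92.7) -> [-190.2, 2.5, 0.8] roll -0.0
[(-40, 161), (-37, 154), (-34, 139), (-31, 133), (-28, 135), (-25, 138), (-22, 143), (-19, 125), (-16, 73), (-13, 88), (-10, 130), (-7, 123), (-4, 147), (-1, 153), (2, 132), (5, 130), (8, 117), (11, 85), (14, 78), (17, 78), (20, 78), (23, 79), (26, 78), (29, 74), (32, 78), (35, 72), (38, 29), (41, 33), (44, 33), (47, 35), (50, 46), (53, 39), (56, 38), (59, 39)]
[(-40, 145), (-37, 143), (-34, 142), (-31, 142), (-28, 141), (-25, 145), (-22, 148), (-19, 134), (-16, 84), (-13, 86), (-10, 96), (-7, 103), (-4, 163), (-1, 152), (2, 101), (5, 88), (8, 77), (11, 60), (14, 60), (17, 75), (20, 78), (23, 75), (26, 78), (29, 64), (32, 46), (35, 41), (38, 40), (41, 39), (44, 37), (47, 40), (50, 49), (53, 41), (56, 43), (59, 46)]
```

The sledge follows: the bar has moved from about −100 to −3. I'll continue home.

>>> jog_arm(motion=[{"offset": [-3, 0, 0], "roll": 0, "hand": 5}, {"offset": [-7, 0, 0], "roll": 0, "hand": 5}, {"offset": [-12, 0, 0], "roll": 0, "hand": 5}, {"offset": [-18, 0, 0], "roll": 0, "hand": 5}, {"offset": [-25, 0, 0], "roll": 0, "hand": 5}, {"offset": [-33, 1, 0], "roll": 0, "hand": 5}, {"offset": [-42, 1, 0], "roll": 0, "hand": 5}, {"offset": [-51, 1, 0], "roll": 0, "hand": 5}, {"offset": [-60, 1, 0], "roll": 0, "hand": 5}, {"offset": [-69, 1, 0], "roll": 0, "hand": 5}, {"offset": [-78, 1, 0], "roll": 0, "hand": 5}, {"offset": [-87, 1, 0], "roll": 0, "hand": 5}, {"offset": [-96, 1, 0], "roll": 0, "hand": 5}, {"offset": [-105, 1, 0], "roll": 0, "hand": 5}, {"offset": [-114, 1, 0], "roll": 0, "hand": 5}, {"offset": [-123, 1, 0], "roll": 0, "hand": 5}, {"offset": [-131, 1, 0], "roll": 0, "hand": 5}, {"offset": [-137, 1, 0], "roll": 0, "hand": 5}, {"offset": [-141, 1, 0], "roll": 0, "hand": 5}, {"offset": [-142, 1, 0], "roll": 0, "hand": 5}])

```text
clock: 56.52
tool_pos: [0.6013, 0.0207, 0.0458]
orientation: [180.0, 0.0, -92.7]
force: [0.3, -1.6, -2.6]
opening: 0.0236
```

>>> jog_arm(motion=[{"offset": [-3, 0, 0], "roll": 0, "hand": 5}, {"offset": [-6, 0, 0], "roll": 0, "hand": 5}, {"offset": [-9, 0, 0], "roll": 0, "hand": 5}, {"offset": [-12, 0, 0], "roll": 0, "hand": 5}, {"offset": [-15, 0, 0], "roll": 0, "hand": 5}, {"offset": [-18, 0, 0], "roll": 0, "hand": 5}, {"offset": [-21, 0, 0], "roll": 0, "hand": 5}, {"offset": [-24, 0, 0], "roll": 0, "hand": 5}, {"offset": [-27, 0, 0], "roll": 0, "hand": 5}, {"offset": [-30, 0, 0], "roll": 0, "hand": 5}, {"offset": [-33, 0, 0], "roll": 0, "hand": 5}, {"offset": [-36, 0, 0], "roll": 0, "hand": 5}, {"offset": [-38, 0, 0], "roll": 0, "hand": 5}, {"offset": [-40, 0, 0], "roll": 0, "hand": 5}, {"offset": [-40, 0, 0], "roll": 0, "hand": 5}])

```text
clock: 57.77
tool_pos: [0.6037, 0.0604, 0.046]
orientation: [-180.0, 0.0, -92.7]
force: [0.2, 0.3, -2.5]
opening: 0.024
```

>>> jog_arm(motion=[{"offset": [-2, 0, 0], "roll": 0, "hand": 5}, {"offset": [-4, 0, 0], "roll": 0, "hand": 5}, {"offset": [-6, 0, 0], "roll": 0, "hand": 5}, {"offset": [-7, 0, 0], "roll": 0, "hand": 5}, {"offset": [-8, 0, 0], "roll": 0, "hand": 5}])

```text
clock: 58.18
tool_pos: [0.6037, 0.0677, 0.0459]
orientation: [180.0, -0.0, -92.7]
force: [-0.3, -7.2, -2.3]
opening: 0.0238
```

>>> jog_arm(motion=[{"offset": [-1, 0, 0], "roll": 0, "hand": 5}, {"offset": [-2, 0, 0], "roll": 0, "hand": 5}, {"offset": [-3, 0, 0], "roll": 0, "hand": 5}, {"offset": [-4, 0, 0], "roll": 0, "hand": 5}])

```text
clock: 58.52
tool_pos: [0.6026, 0.0683, 0.0458]
orientation: [179.8, -0.3, -92.8]
force: [0.9, -22.1, 1.8]
opening: 0.0237
```

The home stop is reached: 22 N at y = 0.068, as predicted. I'll centre the lip in the loop, lift, withdraw and return the hook.

>>> jog_arm(motion=[{"offset": [6, 0, 0], "roll": 0, "hand": 5}, {"offset": [13, 0, 0], "roll": 0, "hand": 5}, {"offset": [14, 0, 0], "roll": 0, "hand": 5}, {"offset": [14, 0, 0], "roll": 0, "hand": 5}, {"offset": [14, 0, -12], "roll": 0, "hand": 5}, {"offset": [14, 0, -26], "roll": 0, "hand": 5}, {"offset": [14, 0, -36], "roll": 0, "hand": 5}, {"offset": [14, 0, -36], "roll": 0, "hand": 5}, {"offset": [35, 0, -36], "roll": 0, "hand": 5}, {"offset": [65, 0, -36], "roll": 0, "hand": 5}, {"offset": [95, 0, -36], "roll": 0, "hand": 5}, {"offset": [130, 0, -50], "roll": 0, "hand": 5}, {"offset": [160, 0, -70], "roll": 0, "hand": 5}, {"offset": [175, 0, -85], "roll": 0, "hand": 5}, {"offset": [175, 0, -85], "roll": 0, "hand": 5}, {"offset": [175, 0, -85], "roll": 0, "hand": 5}])

```text
clock: 59.85
tool_pos: [0.5959, -0.1036, 0.1312]
orientation: [-179.9, 0.0, -92.9]
force: [-0.4, -0.2, -2.6]
opening: 0.0237
```

Run:
```python
from h import *
to((.40,-.06,.13,-94),(.40,.008,.13,-95),(.40,.008,.0345,-95))
s=snap('side','s23.png')
# key/labels on the pile at home: front-face profile of labels, S at home
g=cv2.cvtColor(s['img'],cv2.COLOR_RGB2GRAY).astype(np.float32)
U=np.array([.047,.9989,0]);V=np.array([.9989,-.047,0])
for dh in(.16,):
    S=np.array([.607,.170,.038])+dh*U; Z=np.arange(-.004,.124,.004)
    for v in(-.01,.01): print([(int(round(z*1e3)),int(cv2.getRectSubPix(g,(1,1),tuple(map(float,proj(s,S-.05*U+v*V+[0,0,z])[0])))[0,0])) for z in Z])
```

```text
t59.9 pose [ 0.5959 -0.1036  0.1312] [-179.9    0.   -92.9] F [-0.4 -0.2 -2.6] open 23.7 j [  9.  19. -17.  -0. -54. -11.]
(0.4, -0.06, 0.13, -94) -> [-33.7, 197.8, 1.2] roll 0.02
(0.4, 0.008, 0.13, -95) -> [-101.6, 201.2, 1.2] roll 0.037
(0.4, 0.008, 0.0345, -95) -> [-101.6, 201.2, 96.7] roll 0.037
[(-4, 115), (0, 105), (4, 91), (8, 82), (12, 81), (16, 92), (20, 109), (24, 118), (28, 114), (32, 99), (36, 86), (40, 82), (44, 82), (48, 86), (52, 98), (56, 114), (60, 119), (64, 111), (68, 93), (72, 83), (76, 82), (80, 82), (84, 87), (88, 102), (92, 117), (96, 119), (100, 119), (104, 119), (108, 119), (112, 122), (116, 152), (120, 217)]
[(-4, 114), (0, 106), (4, 91), (8, 83), (12, 82), (16, 92), (20, 109), (24, 117), (28, 115), (32, 99), (36, 85), (40, 82), (44, 82), (48, 86), (52, 101), (56, 116), (60, 121), (64, 112), (68, 94), (72, 85), (76, 81), (80, 82), (84, 88), (88, 103), (92, 115), (96, 118), (100, 118), (104, 118), (108, 117), (112, 122), (116, 156), (120, 212)]
```

The pile under the shelf shows labels at an even ~35 mm spacing, with the lowest at the same height as when seated, at the predicted home pose. Now the hook goes back to the mat.

>>> jog_arm(motion=[{"offset": [0, 25, 0], "roll": 0, "hand": 5}, {"offset": [0, 55, 0], "roll": 0.01, "hand": 5}, {"offset": [-5, 90, 0], "roll": 0.01, "hand": 5}, {"offset": [-12, 125, 0], "roll": 0.02, "hand": 5}, {"offset": [-22, 160, 0], "roll": 0.02, "hand": 5}, {"offset": [-34, 190, 0], "roll": 0.037, "hand": 5}, {"offset": [-55, 200, 0], "roll": 0.037, "hand": 5}, {"offset": [-80, 201, 0], "roll": 0.037, "hand": 5}, {"offset": [-97, 201, 0], "roll": 0.037, "hand": 5}, {"offset": [-102, 201, 5], "roll": 0.037, "hand": 5}, {"offset": [-102, 201, 25], "roll": 0.037, "hand": 5}, {"offset": [-102, 201, 50], "roll": 0.037, "hand": 5}, {"offset": [-102, 201, 72], "roll": 0.037, "hand": 5}, {"offset": [-102, 201, 86], "roll": 0.037, "hand": 5}, {"offset": [-102, 201, 92], "roll": 0.037, "hand": 5}, {"offset": [-102, 201, 92], "roll": 0.037, "hand": 5}, {"offset": [-102, 201, 92], "roll": 0.037, "hand": 5}])

```text
clock: 61.32
tool_pos: [0.3996, 0.0086, 0.0387]
orientation: [179.9, -0.0, -94.8]
force: [-0.4, -0.1, -2.4]
opening: 0.0239
```

>>> jog_arm(motion=[{"offset": [0, 0, 2], "roll": 0, "hand": 5}, {"offset": [0, 0, 4], "roll": 0, "hand": 5}, {"offset": [0, 0, 5], "roll": 0, "hand": 5}, {"offset": [0, 0, 5], "roll": 0, "hand": 5}, {"offset": [0, 0, 5], "roll": 0, "hand": 50}, {"offset": [0, 0, 5], "roll": 0, "hand": 50}, {"offset": [0, 0, 5], "roll": 0, "hand": 50}, {"offset": [0, 0, 5], "roll": 0, "hand": 50}, {"offset": [0, 0, 5], "roll": 0, "hand": 50}, {"offset": [0, 0, 5], "roll": 0, "hand": 50}, {"offset": [0, 0, -15], "roll": 0, "hand": 50}, {"offset": [0, 0, -50], "roll": 0, "hand": 50}, {"offset": [0, 0, -90], "roll": 0, "hand": 50}, {"offset": [0, 0, -130], "roll": 0, "hand": 50}, {"offset": [40, -30, -160], "roll": 0, "hand": 50}, {"offset": [90, -60, -160], "roll": 0, "hand": 50}, {"offset": [140, -90, -160], "roll": 0, "hand": 50}, {"offset": [180, -100, -160], "roll": 0, "hand": 50}, {"offset": [180, -100, -160], "roll": 0, "hand": 50}, {"offset": [180, -100, -160], "roll": 0, "hand": 50}])

```text
clock: 62.98
tool_pos: [0.4854, -0.1843, 0.1985]
orientation: [180.0, -0.1, -95.1]
force: [0.5, 1.1, 0.2]
opening: 0.0502
```

>>> jog_arm(motion=[{"offset": [60, -60, 0], "roll": 0, "hand": 50}, {"offset": [60, -60, 0], "roll": 0, "hand": 50}, {"offset": [60, -60, 0], "roll": 0, "hand": 50}, {"offset": [60, -60, 0], "roll": 0, "hand": 50}])

```text
clock: 63.32
tool_pos: [0.5392, -0.2458, 0.1973]
orientation: [179.9, 0.0, -95.0]
force: [-0.7, 0.2, 0.1]
opening: 0.05
```

Run:
```python
from h import *
to((.5,-.2,.2,-95))
t=snap('top','t24.png');handle(t); s=snap('side','s24.png')
g=cv2.cvtColor(s['img'],cv2.COLOR_RGB2GRAY).astype(np.float32)
# lip: bright rod end in the top view on the mat
h=cv2.cvtColor(t['img'],cv2.COLOR_RGB2GRAY); m=np.zeros_like(h); m[300:356,176:245]=(h[300:356,176:245]>110)
c=sorted(cv2.findContours(m,0,2)[0],key=cv2.contourArea)[-1]; p=c[np.argmin(c[:,0,0])][0]; print('rod end px',p,ray(t,p,.048),'area',cv2.contourArea(c))
# bystanders: change vs first pictures
a=cv2.imread('pics/top0.png').astype(int);b=t['img'][:,:,::-1].astype(int);
for n,(x0,x1,y0,y1) in dict(roll=(395,440,190,235),bottleA=(305,345,155,200),bottleB=(250,285,150,190)).items(): print(n,'mean abs diff',abs(a[y0:y1,x0:x1]-b[y0:y1,x0:x1]).mean().round(1))
U=np.array([.047,.9989,0]);V=np.array([.9989,-.047,0]);S=np.array([.607,.170,.038])+.16*U; Z=np.arange(0,.117,.002)
r=[np.mean([cv2.getRectSubPix(g,(1,1),tuple(map(float,proj(s,S-.05*U+v*V+[0,0,z])[0])))[0,0] for v in(-.01,0,.01)]) for z in Z]
print([(int(round(z*1e3)),int(q)) for z,q in zip(Z,r)][5:])
```

```text
t63.3 pose [ 0.5392 -0.2458  0.1973] [179.9   0.  -95. ] F [-0.7  0.2  0.1] open 50.0 j [ -6.  15. -13.   0. -62.   1.]
(0.5, -0.2, 0.2, -95) -> [-42.2, 43.0, -2.7] roll -0.0Traceback (most recent call last):
  File "<stdin>", line 3, in <module>
  File "h.py", line 24, in handle
    c=max(cv2.findContours(m,0,2)[0],key=cv2.contourArea);r=cv2.minAreaRect(c)
ValueError: max() iterable argument is empty
```

>>> jog_arm(motion=[{"offset": [-50, -15, -68], "roll": 0, "hand": 50}, {"offset": [-100, -40, -68], "roll": 0, "hand": 50}, {"offset": [-154, -40, -68], "roll": 0, "hand": 50}, {"offset": [-154, -40, -68], "roll": 0, "hand": 50}, {"offset": [-154, -40, -68], "roll": 0, "hand": 50}, {"offset": [-154, -40, -68], "roll": 0, "hand": 50}, {"offset": [-154, -40, -68], "roll": 0, "hand": 50}])

```text
clock: 63.95
tool_pos: [0.5911, -0.0924, 0.2673]
orientation: [-180.0, 0.0, -94.7]
force: [-0.2, -0.1, 0.0]
opening: 0.0501
```

Run:
```python
from h import *
to((.59,-.1,.266,-95))
t=snap('top','t25.png');handle(t); s=snap('side','s25.png')
g=cv2.cvtColor(s['img'],cv2.COLOR_RGB2GRAY).astype(np.float32)
h=cv2.cvtColor(t['img'],cv2.COLOR_RGB2GRAY); m=np.zeros_like(h); m[306:350,180:245]=(h[306:350,180:245]>110)
c=sorted(cv2.findContours(m,0,2)[0],key=cv2.contourArea)[-1]; p=c[np.argmin(c[:,0,0])][0]; print('rod end px',p,ray(t,p,.048),'area',cv2.contourArea(c))
a=cv2.imread('pics/top0.png').astype(int);b=t['img'][:,:,::-1].astype(int);
for n,(x0,x1,y0,y1) in dict(roll=(395,440,190,235),bottleA=(305,345,155,200),bottleB=(250,285,150,190)).items(): print(n,'mean abs diff',abs(a[y0:y1,x0:x1]-b[y0:y1,x0:x1]).mean().round(1))
U=np.array([.047,.9989,0]);V=np.array([.9989,-.047,0]);S=np.array([.607,.170,.038])+.16*U; Z=np.arange(.01,.117,.003)
r=[np.mean([cv2.getRectSubPix(g,(1,1),tuple(map(float,proj(s,S-.05*U+v*V+[0,0,z])[0])))[0,0] for v in(-.01,0,.01)]) for z in Z]
print([(int(round(z*1e3)),int(q)) for z,q in zip(Z,r)])
```

```text
t64.0 pose [ 0.5911 -0.0924  0.2673] [-180.     0.   -94.7] F [-0.2 -0.1  0. ] open 50.1 j [ 10.  12.  -7.  -0. -71. -14.]
(0.59, -0.1, 0.266, -95) -> [7.6, 0.5, 1.3] roll 0.005
handle (267.55126953125, 332.68402099609375) (44.41975021362305, 10.564697265625) [[0.3986 0.0084 0.05  ]] [[0.3918, 0.058], [0.4146, 0.0565], [0.4054, -0.0413], [0.3828, -0.0393]]
rod end px [204 322] [[0.41279796 0.15093038 0.048     ]] area 112.0
roll mean abs diff 37.4
bottleA mean abs diff 44.0
bottleB mean abs diff 35.5
[(10, 79), (13, 79), (16, 88), (19, 103), (22, 112), (25, 116), (28, 112), (31, 100), (34, 87), (37, 80), (40, 77), (43, 77), (46, 77), (49, 83), (52, 96), (55, 109), (58, 115), (61, 114), (64, 107), (67, 94), (70, 85), (73, 79), (76, 77), (79, 77), (82, 79), (85, 86), (88, 99), (91, 110), (94, 115), (97, 116), (100, 116), (103, 116), (106, 115), (109, 116), (112, 119), (115, 137)]
```

The hook is upright on the mat: the handle's apparent size is unchanged and the lip is at about y = 0.198, inside the outline. The bystander differences look off, perhaps because the arm covers them in this view, so I'll check with masks on the less occluded picture.

Run:
```python
import cv2,numpy as np
for f in('top0','t1','t20','t24','t25','side0','s20','s24','s25'):
    im=cv2.imread(f'pics/{f}.png'); 
    if im is None: continue
    hs=cv2.cvtColor(im,cv2.COLOR_BGR2HSV); o=[]
    wins=dict(bB=(245,290,145,195),bA=(300,350,150,205),roll=(385,450,185,245)) if f[0]=='t' else dict(bB=(325,365,190,245),bA=(355,400,210,275),roll=(400,455,295,340))
    for n,(x0,x1,y0,y1) in wins.items():
        w=hs[y0:y1,x0:x1]; m=(w[...,2]>185)if n=='roll' else ((w[...,1]>120)&(w[...,0]<20)); v,u=np.nonzero(m); o.append((n,len(u),(u.mean()+x0).round(1) if len(u) else None,(v.mean()+y0).round(1) if len(u) else None))
    print(f,o)
```

```text
top0 [('bB', 193, np.float64(265.9), np.float64(170.2)), ('bA', 295, np.float64(322.6), np.float64(176.9)), ('roll', 325, np.float64(416.8), np.float64(211.7))]
t1 [('bB', 193, np.float64(265.9), np.float64(170.3)), ('bA', 297, np.float64(322.7), np.float64(176.9)), ('roll', 406, np.float64(416.7), np.float64(211.3))]
t20 [('bB', 0, None, None), ('bA', 0, None, None), ('roll', 872, np.float64(416.6), np.float64(213.3))]
t24 [('bB', 0, None, None), ('bA', 0, None, None), ('roll', 0, None, None)]
t25 [('bB', 0, None, None), ('bA', 0, None, None), ('roll', 639, np.float64(417.0), np.float64(213.0))]
side0 [('bB', 120, np.float64(346.4), np.float64(212.8)), ('bA', 220, np.float64(379.2), np.float64(236.5)), ('roll', 520, np.float64(426.1), np.float64(313.1))]
s20 [('bB', 150, np.float64(346.5), np.float64(213.1)), ('bA', 238, np.float64(378.6), np.float64(236.1)), ('roll', 1876, np.float64(427.7), np.float64(314.6))]
s25 [('bB', 148, np.float64(346.5), np.float64(213.2)), ('bA', 244, np.float64(378.8), np.float64(236.3)), ('roll', 1865, np.float64(427.7), np.float64(314.5))][ WARN:0@0.081] global loadsave.cpp:275 findDecoder imread_('pics/s24.png'): can't open/read file: check file path/integrity
```

The bystanders are within a pixel of their start positions in both usable views; the bottles were only hidden by the arm in the top one. Handing in.

```bash
python3 -c "
from h import *
print(order.close_job())"
```

```text
the job is handed in; nothing more can be done
None
```

I drew the sledge out to its stop with the hook, stacked the three grey trays on it, pushed it home and stood the hook back on its mat. The job is handed in at about 64 s. It reports no verdict.

**Last checks**
- **Drawn out:** the force reached 26 N at the predicted front stop, with the hook on the loop. The sledge later slid about 3 mm inward while I was correcting the third tray, still well within the allowed range.
- **Pile:** probing the top tray's rim front and rear gave 146.3 mm at both ends, against 146 mm nominal. After pushing home, the three tray labels still show even spacing of about 35 mm.
- **Home:** the force reached 22 N at the predicted home stop, and the pile appears where it should be under the shelf to about 1–2 mm.
- **Hook:** upright on the mat with its handle and lip inside the outline. The lip position is worked out from the handle pose, not seen directly.
- **Bystanders:** unmoved in the side view, within a pixel or two. The label roll also shows unmoved in the top view, but the bottles were hidden by the arm there. I never touched the blue look-alike.

**What went wrong on the way**
- The first hook grasp closed on air because I lifted before the fingers had shut; the second held.
- The third tray first sat with its front up on the key, needing a regrasp, small shifts and a release before it dropped in.
- My camera readings of its offset disagreed by 1–3 mm, so I relied on the rim probe.

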